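Set out the goblet station at the glass torch

ROBOT

A 6-joint arm with a two-finger parallel gripper is mounted at the origin on the work surface. World frame = base frame: x ahead of the robot, y to its left, z up, the work surface at z = 0. Lengths are in mm, angles in rad, forces in N, time in s.
With the tool pointing down it reaches from about 400 to 925 mm from the base axis. Payload 12.5 kg.
Tool frame: the origin (TCP) lies on the centre line of the jaws, within the pads' length; the fingertips stand 19 mm ahead of it and the grasp point (between the pads) is the TCP; y points along the fingers, x is the direction in which the jaws open and shut, and the axes are right-handed (so a half turn about y gives the same grasp; the last joint's range is limited). The gripper opens to 95 mm and grips with 3 to 60 N. Pads are 20 mm wide; open, the fingers measure 119 mm over their backs; the gripper's body (75 mm by 180 mm) begins 59 mm behind the grasp point.
Start: joints at [-1.349, 0.491, 1.559, -0, 1.092, -0.106], TCP at [201.248, -591.729, 233.661] pointing down, gripper open.
Joint ranges: [-3.1, 3.1], [-0.84, 2.19], [0.05, 2.79], [-1.13, 4.28], [0.06, 2.93], [-2.69, 2.69]. Speed limits (rad/s): [2.22, 2.22, 2.79, 3.14, 3.14, 3.14].

INTERFACE

Orientations are given as [roll, pitch, yaw] about the fixed x, y, z axes, in that order (R = Rz(yaw) Ry(pitch) Rx(roll)).
In Python, from cell import env gives the robot as it stands. The module is installed in compiled form; this text tells all that it offers.
- The arm moves only by the tool move_arm, never from a script. Its argument "rows" is a list of rows, each an object of numbers: "tx", "ty", "tz": the shift along the tool's x, y, z in cm; "rx", "ry", "rz": the turn, a rotation vector about the tool's x, y, z in rad; "grip": the opening in per cent of the stroke, from 0 (shut) to 100 (fully open). In form: [{"tx": .., "ty": .., "tz": .., "rx": .., "ry": .., "rz": .., "grip": ..}, ...]. A call has 1 to 10 rows; each row shifts and turns the commanded pose from where the row before left it, along the tool's axes as they then stand; what a row does not reach is not made up. A row lasts 1/12 s, in which the tool goes at most 41.7 mm and 7.16 degrees, less where a joint would pass 70% of its speed; a pose out of reach is approached as far as the arm can. A call is refused whole if a number of a shift passes 4.17 or a number of a turn 0.125, either way. A call with a gripper value outside its range is refused whole. The fingers move at their own pace and stop on an object; the grip force is fixed at half the most. Time passes only in rows, so rows that do not move let the fingers close. It gives the time, the measured TCP pose, the force and the opening at its end, in the units of the state.
- env.state(): the state, without advancing time (a new reading comes with each control period).
- env.read_camera(name): name is "scene" or "top" or "wrist"; returns (picture, depth): 420x560x3 uint8, blue, green, red; 420x560 float32, mm along the optical axis (not along the pixel's ray), 0 where there is no reading.
- env.calibration(name): a dict with "vertical_fov" (degrees; the focal length in pixels is half the picture's height over the tangent of half this angle, whatever the lens; pixels are square), "cx", "cy" (the principal point, pixels), "eye" and "rotation" of the camera in the world. Camera axes: x right, y up, looking along -z (the intrinsics and any distortion apply to the point x, -y, -z); pixel columns grow to the right and rows downward; lengths in mm; the calibration is good to about 2 mm. A picture is of the moment at which its call begins: read the wrist's pose just before it. calibration takes no time and is no camera call; for the wrist camera it gives the pose at the moment of the call.
- env.job_done(): hands the job in, once; it reports no verdict.
The state is a dict: "t": time; "joints": joint angles; "qvel": joint speeds; "tau": joint torques, N m; "eef_pos": TCP position; "tcp_rot": TCP orientation; "ft_force": force on the tool from outside, world axes, zero at the start; "moment": the same for the moment, N m; "opening": opening from 0.0 (shut) to 1.0 (fully open).
Only numpy, scipy, OpenCV 4.12 (cv2) and the standard library are available. Lean on these libraries where they do the work, as an engineer would, in place of code of your own. Each camera call takes 0.05 s, during which the arm holds its last target.

TASK

Get the torch bench ready for making a goblet: draw the black graphite plate level out of its wooden rack, lay it flat, centred and lengthwise on the white tile, and then stand the brass mould upright on the ring drawn on the plate. On the cork board stand the goblet's three glass parts upright, each gently set down in the middle of its circle: the green foot on the robot's left, the amber bowl on the robot's right and the blue knop between them. Leave the purple vase where it stands.

Things in the scene. Friction and masses are not known exactly. Their poses are not given: they have to be found in the camera images.
- plate: Loose black graphite plate, 120 (x) x 60 (y) x 10 mm, ~180 g. On top, an upright pale wooden grip block, 22 (x) x 16 (y) mm, centred at x = -40, y = 0, its top 50 mm above the plate's underside. White 54 mm ring on top at x = +22, y = 0 (at first under the rack's cover), for the mould. Origin: centre of underside, z up. Starts in the rack, x along the rack's x, underside 20 mm over the table.
- rack: Fixed wooden rack, 130 (x) x 90 (y) mm, 42 mm tall; origin: centre of underside. Floor 20 mm up over its whole length; back half (x 0 to 65) is a channel 64 wide, 12 high under a steel cover, closed at the back. 55 mm of the plate is inside, its grip free in front at x = -45. The plate slides out only straight along the rack's -x (roughly world -x), level, and is free after 60 mm. No latch.
- tile: Fixed white ceramic tile, 150 (its x) x 90 (its y) x 10 mm; origin at the centre of its underside on the table, z up. The plate goes centred on top of it, its long side along the tile's long side, either way round.
- mould: Brass mould, an open upright round pot of 44 mm diameter, 60 mm tall, about 380 g, loose. Origin: centre of the underside; z up along its axis.
- board: Fixed cork board, 85 (its x) x 285 (its y) x 8 mm, origin at the centre of its underside on the table. Three dark circles of 72 mm diameter on its top: at y = +95 mm (the robot's left, for the foot), y = 0 (for the knop), y = -95 mm (the robot's right, for the bowl), all at x = 0. Its y points roughly to the robot's left (world +y).
- foot: Green glass goblet foot, loose, about 90 g: round base of 60 mm diameter narrowing to a stem of 24 mm diameter from 18 mm up to its top at 60 mm; gripped by the stem. Origin: centre of the underside; z up along its axis.
- knop: Blue glass knop (bulging bead), loose, about 90 g: 42 mm diameter from 14 to 34 mm above its underside, flat underside of 32 mm diameter, top of 26 mm diameter at 50 mm. Origin: centre of the underside; z up along its axis.
- bowl: Amber glass goblet bowl, an open cup, loose, about 100 g: 56 mm diameter at the rim, narrower at the foot, 65 mm tall, wall 4 mm. Origin: centre of the underside; z up along its axis.
- vase: Purple glass bud vase, a loose bystander, 44 mm widest diameter, 85 mm tall, near one end of the cork board. Origin: centre of the underside. To be left alone.
There are look-alikes about, which are no part of the job. What is shaped like the bowl but pink is not meant. Of the things like the knop, leave any that is pink; of the rest the smaller one is meant.

How it is judged:
By the outcome, as a careful person would: the job done as asked, in the order asked, and still so for the second after the job is handed in, with the robot touching nothing.
It also fails if it takes over 120 s, if anything falls off the work surface, if the arm or the gripper's body presses on something with over 40 N, if the wrist force passes 120 N, or if a joint passes its speed limit or range.

## Working session

There is one attempt and no reset: what is moved stays moved. The work goes in short steps, Python scripts to look and compute and a tool call to move; the robot and the scene stay as the last step left them, time stands still between calls to the robot, and variables do not carry over. Pictures are saved under pics/ and viewed, and the job is handed in when it is done.

Besides the shell and the picture viewer there is one more tool, called after ">>>" by a JSON object that holds its "name" and its "arguments", one argument or row to a line. move_arm: Moves the arm, as the interface text tells. Its arguments: {"type":"object","properties":{"rows":{"type":"array"}},"required":["rows"]}

```bash
mkdir -p pics; ls; python3 - <<'E'
from cell import env
import cv2
s=env.state()
for k,v in s.items(): print(k,v)
for n in("scene","top","wrist"):
    c=env.calibration(n); print(n,c)
    p,d=env.read_camera(n); cv2.imwrite(f"pics/{n}0.png",p)
    import numpy as np; np.save(f"pics/{n}0_d.npy",d)
print(env.state()['t'])
E
```

```text
pics
t 0.0
joints [-1.34859447e+00  4.91588739e-01  1.55944822e+00 -1.75943121e-05
  1.09170972e+00 -1.05615399e-01]
qvel [-0.00086694 -0.00034298  0.00115719 -0.00222094 -0.00023968 -0.00059798]
tau [-1.10864858e-03 -6.12646508e+01 -2.58180857e+01  6.92177704e-02
  4.82050551e-02 -7.50116214e-05]
eef_pos [ 201.19477147 -591.49429688  233.04403477]
tcp_rot [-1.57069019e+00  1.14923934e-03 -1.24297089e+00]
ft_force [ 0.02564442 -0.03789199 -0.08735615]
moment [ 0.05077715  0.02884545 -0.01593734]
opening 1.0013142710550562
scene {'vertical_fov': 45.9899858163146, 'cx': 272.4299845212721, 'cy': 218.93322937914078, 'eye': array([1458.89331322, -146.50203823,  741.10219767]), 'rotation': array([ 0.95087632, -0.02032964,  1.41797958])}
top {'vertical_fov': 45.37655943550757, 'cx': 278.58784185523854, 'cy': 208.2598435079767, 'eye': array([ 495.81226794,   -7.1069086 , 1108.80502353]), 'rotation': array([ 0.02977357,  0.0146204 , -1.58114254])}
wrist {'vertical_fov': 68.30313855968026, 'cx': 279.63554897042195, 'cy': 205.65958004465043, 'eye': array([ 270.06979823, -569.2690494 ,  384.20902823]), 'rotation': array([-2.61388366e-01,  9.64359504e-04, -1.24293362e+00])}
0.15
```

View pics/scene0.png

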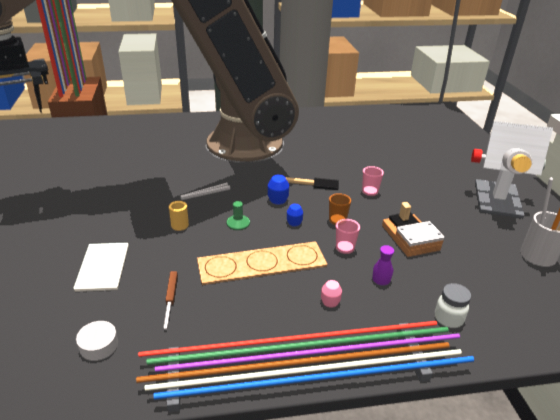

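View pics/top0.png

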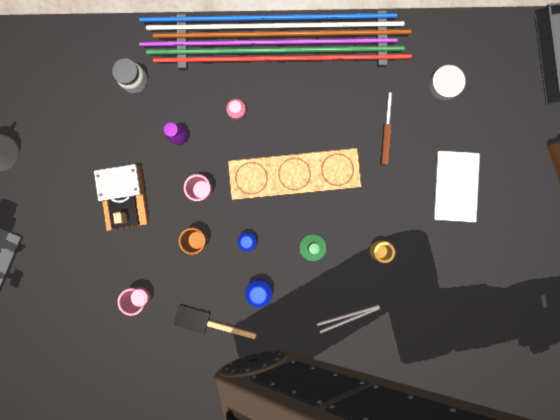

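View pics/wrist0.png

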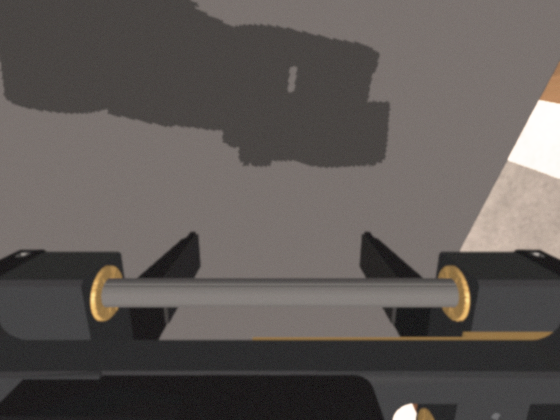

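```bash
cat > h.py <<'E'
from cell import env
import numpy as np, cv2
from scipy.spatial.transform import Rotation as R
def rot(r): return R.from_euler('xyz',r).as_matrix()
def snap(n):
    c=env.calibration(n); p,d=env.read_camera(n); return p,d,c
def foc(c): return 210/np.tan(np.radians(c['vertical_fov'])/2)
def cloud(d,c):
    f=foc(c); v,u=np.mgrid[:420,:560]
    P=np.stack([(u-c['cx'])/f*d,-(v-c['cy'])/f*d,-d],-1)
    W=P@rot(c['rotation']).T+c['eye']; W[d==0]=np.nan; return W
def px(W,c):
    P=(np.atleast_2d(W)-c['eye'])@rot(c['rotation']); f=foc(c)
    return np.c_[c['cx']+f*P[:,0]/-P[:,2], c['cy']+f*P[:,1]/P[:,2]]
def hitz(u,v,z,c):
    f=foc(c); r=rot(c['rotation'])@np.array([(u-c['cx'])/f,-(v-c['cy'])/f,-1]); return c['eye']+r*(z-c['eye'][2])/r[2]
E
python3 - <<'E'
from h import *
for n in("scene","top"):
    p=cv2.imread(f"pics/{n}0.png")
    if n=="scene": q=p[160:320,60:460]; q=cv2.resize(q,(800,320),interpolation=cv2.INTER_CUBIC)
    else: q=p[90:330,80:480]; q=cv2.resize(q,(800,480),interpolation=cv2.INTER_CUBIC)
    cv2.imwrite(f"pics/{n}0c.png",q)
    d=np.load(f"pics/{n}0_d.npy"); W=cloud(d,env.calibration(n)); np.save(f"pics/{n}W.npy",W)
W=np.load("pics/topW.npy")
for nm,u,v in [("table",300,220),("table",340,40),("table",60,250),("table",420,330),("table",500,110),("board",294,195),("tile",457,187),("tileUL",445,165),("tileLR",465,210),("amb",192,240),("blue",247,241),("bigblue",259,294),("foot",314,249),("mould",383,252),("cover",118,182),("vase",172,130)]:
    print(nm,W[v,u].round(1))
W=np.load("pics/sceneW.npy")
for nm,u,v in [("table",300,290),("table",60,150),("board",240,258),("tile",102,265),("cover",420,234),("table",420,170)]:
    print(nm,W[v,u].round(1))
E
```

```text
table [502.6 -38.2   0.6]
table [ 892.4 -128.8   27.3]
table [441.6 495.2  -1.8]
table [ 259.4 -297.6   -1.2]
table [ 740.5 -481.8    0.9]
board [558.2 -25.7  -3.9]
tile [ 571.  -381.6    7.7]
tileUL [ 619.4 -356.     9.2]
tileLR [ 520.5 -397.    10.2]
amb [461.1 199.7   6.3]
blue [459.2  75.4  49.5]
bigblue [350.7  49.9  70.2]
foot [441.7 -64.8  62.2]
mould [ 430.5 -219.4    0.8]
cover [587.5 350.3  43.9]
vase [690.  225.3  83.7]
table [702.9  45.1   0.8]
table [  -6.3 -576.9    5.3]
board [591.8 -72.9  10.4]
tile [ 580.9 -378.2   14.1]
cover [597.9 351.7  43.2]
table [242.5 506.9   2.7]
```

View pics/scene0c.png

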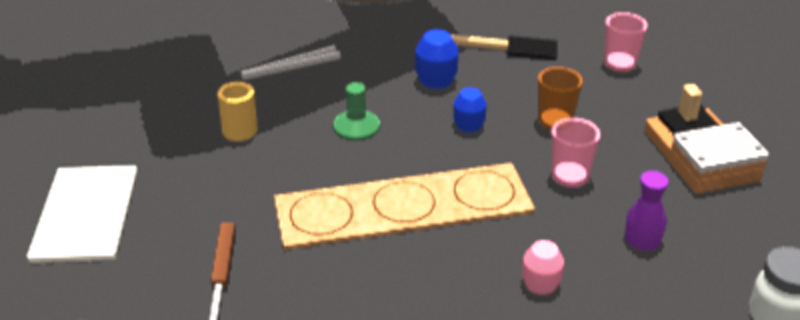

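View pics/top0c.png

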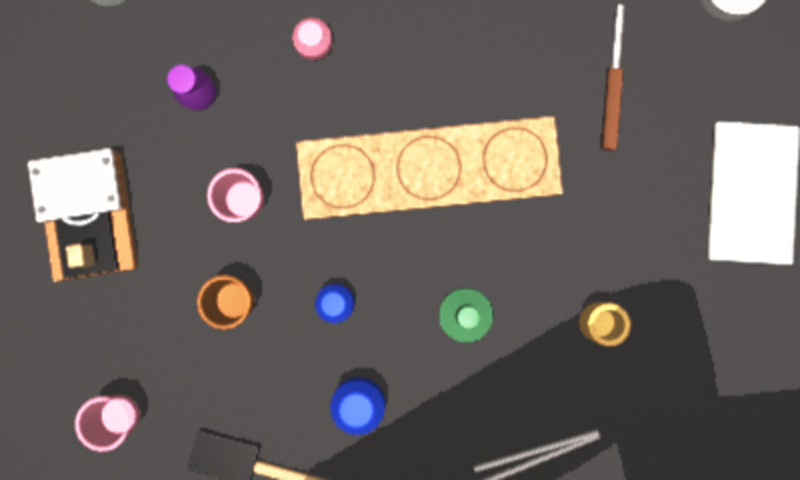

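```bash
cat > fit.py <<'E'
from h import *
from scipy.optimize import minimize
prof={'foot':[(30,0),(30,4),(12,18),(12,60)],'knop':[(16,0),(21,14),(21,34),(13,50)],
'mould':[(22,0),(22,60)],'bowl':[(20,0),(28,65)],'vase':[(22,0),(22,40),(8,60),(11,85)]}
t=np.linspace(0,2*np.pi,48)
def sil(name,x,y,z0,c,S=4,box=None):
    u0,v0,w,h=box; m=np.zeros((h*S,w*S),np.uint8)
    pr=prof[name]
    rings=[px(np.c_[x+r*np.cos(t),y+r*np.sin(t),np.full(48,z0+z)],c) for r,z in pr]
    for a,b in zip(rings[:-1],rings[1:]):
        hull=cv2.convexHull(np.r_[a,b].astype(np.float32)).reshape(-1,2)
        q=((hull-[u0,v0]+.5)*S-.5)
        cv2.fillPoly(m,[np.round(q*16).astype(np.int32)],255,shift=4)
    return cv2.resize(m,(w,h),interpolation=cv2.INTER_AREA)/255.
def mask(p,name,seed):
    hsv=cv2.cvtColor(p,cv2.COLOR_BGR2HSV).astype(int); H,S,V=hsv[...,0],hsv[...,1],hsv[...,2]
    rg={'foot':(45,80),'knop':(105,128),'mould':(15,32),'bowl':(4,17),'vase':(130,155)}[name]
    m=((H>=rg[0])&(H<=rg[1])&(S>90)&(V>25)).astype(np.uint8)
    m=cv2.morphologyEx(m,cv2.MORPH_CLOSE,np.ones((3,3),np.uint8))
    n,l=cv2.connectedComponents(m)
    lab=l[seed[1],seed[0]]
    m=(l==lab).astype(np.uint8) if lab else m*0
    cs,_=cv2.findContours(m,cv2.RETR_EXTERNAL,cv2.CHAIN_APPROX_NONE); cv2.drawContours(m,cs,-1,1,-1)
    return m
def fit(name,views,x0,z=True):
    # views: list of (mask,cal)
    B=[]
    for m,c in views:
        u,v,w,h=cv2.boundingRect(m); b=(u-8,v-8,w+16,h+16); B.append((m[b[1]:b[1]+b[3],b[0]:b[0]+b[2]].astype(float),c,b))
    def f(q):
        e=0
        for m,c,b in B: e+=np.abs(sil(name,q[0],q[1],q[2] if z else 0,c,box=b)-m).sum()/m.sum()
        return e
    best=None
    r=minimize(f,[*x0,0.] if z else x0,method='Nelder-Mead',options=dict(initial_simplex=np.array([[*x0,0],[x0[0]+6,x0[1],0],[x0[0],x0[1]+6,0],[*x0,5]]) if z else np.array([x0,[x0[0]+6,x0[1]],[x0[0],x0[1]+6]]),xatol=.05,fatol=1e-4))
    return r.x,r.fun
E
python3 - <<'E'
from fit import *
P={n:cv2.imread(f"pics/{n}0.png") for n in("scene","top")}; C={n:env.calibration(n) for n in P}
sd={'foot':((238,220),(314,254),(440,-65)),'knop':((295,215),(247,241),(459,80)),'mould':((179,222),(384,243),(440,-215)),'bowl':((340,204),(184,248),(461,195)),'vase':((383,272),(178,135),(670,220))}
for k,(s1,s2,x0) in sd.items():
    ms=mask(P['scene'],k,s1); mt=mask(P['top'],k,s2); print(k,ms.sum(),mt.sum())
    for nm,vv,z in(("scene",[(ms,C['scene'])],False),("top",[(mt,C['top'])],False),("both",[(ms,C['scene']),(mt,C['top'])],True)):
        x,e=fit(k,vv,x0,z); print("  ",nm,x.round(1),round(e,3))
E
```

```text
foot 390 561
   scene [438.7 -63.2] 0.105
   top [442.6 -64.8] 0.067
   both [442.9 -64.    3. ] 0.188
knop 321 325
   scene [454.8  79.2] 0.066
   top [457.8  77.3] 0.052
   both [457.5  78.1   2. ] 0.137
mould 528 472
   scene [ 431. -210.] 0.051
   top [ 433.9 -211.6] 0.049
   both [ 434.1 -210.5    1.9] 0.114
bowl 558 625
   scene [458.8 192. ] 0.116
   top [461.8 189.1] 0.059
   both [461.9 189.5   2.2] 0.188
vase 617 417
   scene [687.2 232.1] 0.156
   top [694.5 231.7] 0.094
   both [693.4 229.9   5.5] 0.266
```

```bash
cat > rect.py <<'E'
from h import *
def rectmask(p,kind,seed):
    hsv=cv2.cvtColor(p,cv2.COLOR_BGR2HSV).astype(int); H,S,V=hsv[...,0],hsv[...,1],hsv[...,2]
    if kind=='white': m=(S<60)&(V>165)
    else: m=(H>8)&(H<30)&(S>70)&(V>140)
    m=m.astype(np.uint8); m=cv2.morphologyEx(m,cv2.MORPH_CLOSE,np.ones((5,5),np.uint8))
    n,l=cv2.connectedComponents(m); m=(l==l[seed[1],seed[0]]).astype(np.uint8); return m
def quad(m,z,c):
    cs,_=cv2.findContours(m,cv2.RETR_EXTERNAL,cv2.CHAIN_APPROX_NONE); k=max(cs,key=cv2.contourArea).reshape(-1,2)
    W=np.array([hitz(u,v,z,c)[:2] for u,v in k]).astype(np.float32)
    (cx,cy),(w,h),a=cv2.minAreaRect(W); return (cx,cy),(w,h),a
E
python3 - <<'E'
from rect import *
P={n:cv2.imread(f"pics/{n}0.png") for n in("scene","top")}; C={n:env.calibration(n) for n in P}
for nm,kind,s,t,zs in(("board","cork",(240,258),(272,170),(6,8,10)),("tile","white",(102,265),(457,187),(8,10,12)),("cover","white",(420,234),(118,182),(40,42,44))):
    for z in zs:
        for cam,sd in(("scene",s),("top",t)):
            m=rectmask(P[cam],kind,sd); print(nm,z,cam,m.sum(),[np.round(q,2) for q in quad(m,z,C[cam])])
# grip block top
W=np.load("pics/topW.npy"); 
m=np.zeros((420,560),bool); m[205:225,105:135]=1
print(W[205:226:3,108:134:3,2].round(0))
p=P['top'][150:240,80:160]; cv2.imwrite('pics/rack.png',cv2.resize(p,(640,720)[::1],interpolation=cv2.INTER_CUBIC)[:600])
E
```

```text
board 6 scene 3319 [array([602.8 , -24.52]), array([ 93.39, 288.82]), np.float64(5.05)]
board 6 top 5192 [array([604.71, -26.01]), array([ 87.98, 288.35]), np.float64(5.02)]
board 8 scene 3319 [array([605.13, -24.85]), array([ 93.14, 288.03]), np.float64(5.05)]
board 8 top 5192 [array([604.51, -25.98]), array([ 87.82, 287.83]), np.float64(5.02)]
board 10 scene 3319 [array([607.46, -25.19]), array([ 92.88, 287.25]), np.float64(5.05)]
board 10 top 5192 [array([604.31, -25.94]), array([ 87.66, 287.3 ]), np.float64(5.02)]
tile 8 scene 1952 [array([ 571.71, -380.2 ]), array([ 93.24, 157.73]), np.float64(85.9)]
tile 8 top 2944 [array([ 573.56, -380.72]), array([ 92.15, 151.93]), np.float64(85.9)]
tile 10 scene 1952 [array([ 574.13, -379.56]), array([ 92.98, 157.3 ]), np.float64(85.9)]
tile 10 top 2944 [array([ 573.42, -380.04]), array([ 91.98, 151.65]), np.float64(85.9)]
tile 12 scene 1952 [array([ 576.55, -378.92]), array([ 92.73, 156.87]), np.float64(85.9)]
tile 12 top 2944 [array([ 573.28, -379.36]), array([ 91.81, 151.37]), np.float64(85.9)]
cover 40 scene 675 [array([585.13, 356.99]), array([69.22, 92.27]), np.float64(9.31)]
cover 40 top 1392 [array([582.57, 354.02]), array([77.18, 91.74]), np.float64(8.18)]
cover 42 scene 675 [array([587.62, 355.55]), array([69.02, 92.01]), np.float64(9.31)]
cover 42 top 1392 [array([582.41, 353.34]), array([77.04, 91.57]), np.float64(8.18)]
cover 44 scene 675 [array([590.11, 354.12]), array([68.82, 91.75]), np.float64(9.31)]
cover 44 top 1392 [array([582.24, 352.67]), array([76.9, 91.4]), np.float64(8.18)]
[[30. 27. 30. 29. 26. 31. 31. 30. 30.]
 [26. 31. 30. 31. 28. 29. 35. 34. 27.]
 [16. 27. 28. 29. 31. 32. 29. 34. 27.]
 [16. 29. 68. 70. 70. 52. 30. 29. 29.]
 [22. 30. 69. 69. 71. 54. 35. 28. 26.]
 [20. 28. 66. 71. 69. 55. 39. 30. 29.]
 [22. 30. 31. 64. 51. 30. 32. 33. 29.]]
```

View pics/rack.png

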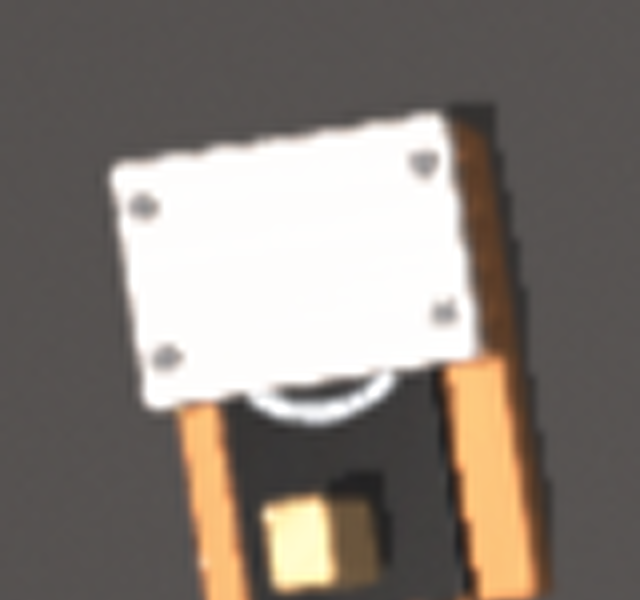

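```bash
cat > go.py <<'E'
# usage: go.py x y z yaw -> tool-axis shift (cm) and turn needed (turn first, then shift)
import sys; from h import *
def pl(x,y,z,yaw):
    s=env.state(); p=s['eef_pos']; Rm=rot(s['tcp_rot'])
    cur=np.arctan2(Rm[1,0],Rm[0,0]); d=(yaw-cur+np.pi)%(2*np.pi)-np.pi
    w=np.array([x,y,z])-p
    f=lambda a: np.array([w[0]*np.cos(a)+w[1]*np.sin(a),-w[2],-w[0]*np.sin(a)+w[1]*np.cos(a)])/10
    print("t",round(s['t'],2),"pos",p.round(1),"yaw",round(cur,4),"rpy",s['tcp_rot'].round(4),"j",s['joints'].round(2),"F",s['ft_force'].round(1),"open",round(s['opening'],3))
    print(" ry total %.3f ; shift after turn (tx,ty,tz) cm"%-d, f(yaw).round(2)," without turn",f(cur).round(2))
if __name__=="__main__": pl(*map(float,sys.argv[1:5]))
E
python3 - <<'E'
from h import *
C=env.calibration('top')
print(hitz(117.5,217.9,70,C))
E
python3 go.py 450 -250 233 0.15;python3 go.py 530 358 200 0.15
```

```text
[510.48039626 342.6855816   70.        ]
t 0.15 pos [ 201.2 -591.5  233.2] yaw -1.243 rpy [-1.5707e+00  9.0000e-04 -1.2430e+00] j [-1.35  0.49  1.56  0.    1.09 -0.11] F [-0.7 -0.1 -0.3] open 1.001
 ry total -1.393 ; shift after turn (tx,ty,tz) cm [2.970e+01 2.000e-02 3.005e+01]  without turn [-2.432e+01  2.000e-02  3.455e+01]
t 0.15 pos [ 201.2 -591.5  233.2] yaw -1.243 rpy [-1.5707e+00  9.0000e-04 -1.2430e+00] j [-1.35  0.49  1.56  0.    1.09 -0.11] F [-0.7 -0.1 -0.3] open 1.001
 ry total -1.393 ; shift after turn (tx,ty,tz) cm [46.7   3.32 88.97]  without turn [-79.31   3.32  61.7 ]
```

>>> {"name": "move_arm", "arguments": {
  "rows": [
    {"tx": -2.3,"tz": 3.3},
    {"tx": -2.3,"tz": 3.3},
    {"tx": -2.3,"tz": 3.3},
    {"tx": -2.3,"tz": 3.3},
    {"tx": -2.3,"tz": 3.3},
    {"tx": -2.3,"tz": 3.3},
    {"tx": -2.3,"tz": 3.3},
    {"tx": -2.3,"tz": 3.3},
    {"tx": -2.3,"tz": 3.3},
    {"tx": -2.3,"tz": 3.3}
  ]
}}

```text
validation failed for argument at $.ro...
```

>>> {"name": "move_arm", "arguments": {
  "rows": [
    {"ry": -0.12},
    {"ry": -0.12},
    {"ry": -0.12},
    {"ry": -0.12},
    {"ry": -0.12},
    {"ry": -0.12},
    {"ry": -0.12},
    {"ry": -0.12},
    {"ry": -0.12},
    {"ry": -0.12}
  ]
}}

```text
validation failed for argument at $.ro...
```

```bash
python3 go.py 510.5 342.7 200 0.15
```

```text
t 0.15 pos [ 201.2 -591.5  233.2] yaw -1.243 rpy [-1.5707e+00  9.0000e-04 -1.2430e+00] j [-1.35  0.49  1.56  0.    1.09 -0.11] F [-0.7 -0.1 -0.3] open 1.001
 ry total -1.393 ; shift after turn (tx,ty,tz) cm [44.54  3.32 87.75]  without turn [-78.49   3.32  59.36]
```

>>> {"name": "move_arm", "arguments": {
  "rows": [
    {"tx": -2.3,"ty": 0,"tz": 3.3,"rx": 0,"ry": 0,"rz": 0,"grip": 100},
    {"tx": -2.3,"ty": 0,"tz": 3.3,"rx": 0,"ry": 0,"rz": 0,"grip": 100},
    {"tx": -2.3,"ty": 0,"tz": 3.3,"rx": 0,"ry": 0,"rz": 0,"grip": 100},
    {"tx": -2.3,"ty": 0,"tz": 3.3,"rx": 0,"ry": 0,"rz": 0,"grip": 100},
    {"tx": -2.3,"ty": 0,"tz": 3.3,"rx": 0,"ry": 0,"rz": 0,"grip": 100},
    {"tx": -2.3,"ty": 0,"tz": 3.3,"rx": 0,"ry": 0,"rz": 0,"grip": 100},
    {"tx": -2.3,"ty": 0,"tz": 3.3,"rx": 0,"ry": 0,"rz": 0,"grip": 100},
    {"tx": -2.3,"ty": 0,"tz": 3.3,"rx": 0,"ry": 0,"rz": 0,"grip": 100},
    {"tx": -2.3,"ty": 0,"tz": 3.3,"rx": 0,"ry": 0,"rz": 0,"grip": 100},
    {"tx": -2.3,"ty": 0,"tz": 3.3,"rx": 0,"ry": 0,"rz": 0,"grip": 100}
  ]
}}

```text
t: 0.98
eef_pos: [440.4, -265.9, 233.7]
tcp_rot: [-1.571, -0.0, -1.243]
ft_force: [0.4, -1.0, 0.0]
opening: 1.004
```

>>> {"name": "move_arm", "arguments": {
  "rows": [
    {"tx": 0,"ty": 0,"tz": 0,"rx": 0,"ry": -0.12,"rz": 0,"grip": 100},
    {"tx": 0,"ty": 0,"tz": 0,"rx": 0,"ry": -0.12,"rz": 0,"grip": 100},
    {"tx": 0,"ty": 0,"tz": 0,"rx": 0,"ry": -0.12,"rz": 0,"grip": 100},
    {"tx": 0,"ty": 0,"tz": 0,"rx": 0,"ry": -0.12,"rz": 0,"grip": 100},
    {"tx": 0,"ty": 0,"tz": 0,"rx": 0,"ry": -0.12,"rz": 0,"grip": 100},
    {"tx": 0,"ty": 0,"tz": 0,"rx": 0,"ry": -0.12,"rz": 0,"grip": 100},
    {"tx": 0,"ty": 0,"tz": 0,"rx": 0,"ry": -0.12,"rz": 0,"grip": 100},
    {"tx": 0,"ty": 0,"tz": 0,"rx": 0,"ry": -0.12,"rz": 0,"grip": 100},
    {"tx": 0,"ty": 0,"tz": 0,"rx": 0,"ry": -0.12,"rz": 0,"grip": 100},
    {"tx": 0,"ty": 0,"tz": 0,"rx": 0,"ry": -0.12,"rz": 0,"grip": 100}
  ]
}}

```text
t: 1.82
eef_pos: [439.5, -267.7, 233.5]
tcp_rot: [-1.571, 0.0, -0.037]
ft_force: [0.7, 0.5, 0.3]
opening: 1.001
```

```bash
python3 go.py 510.5 342.7 200 0.15; python3 - <<'E'
from h import *
p,d,c=snap('wrist'); cv2.imwrite('pics/w1.png',p); print(c['eye'],c['rotation'])
E
```

```text
t 1.82 pos [ 439.5 -267.7  233.5] yaw -0.0371 rpy [-1.5707e+00  3.0000e-04 -3.7100e-02] j [-0.68  0.34  1.83 -0.    0.98 -0.64] F [0.7 0.5 0.3] open 1.001
 ry total -0.187 ; shift after turn (tx,ty,tz) cm [16.14  3.35 59.29]  without turn [ 4.83  3.35 61.26]
[ 442.30953196 -196.05468983  384.57536069] [-2.61550814e-01  3.25025210e-06 -3.69886455e-02]
```

View pics/w1.png

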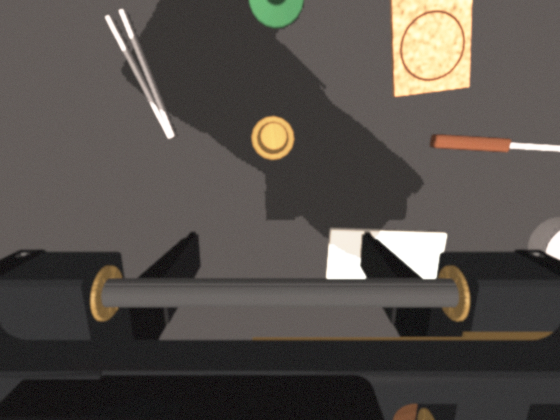

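```bash
python3 - <<'E'
from fit import *
c=env.calibration('wrist'); p=cv2.imread('pics/w1.png')
m=mask(p,'mould',(256,137)); print(m.sum(), fit('mould',[(m,c)],(434,-211),False), fit('mould',[(m,c)],(434,-211),True))
E
```

```text
1574 (array([ 433.86475068, -210.66873869]), np.float64(0.051276876697311714)) (array([ 434.07767345, -210.34575592,    8.18072664]), np.float64(0.022866681615467024))
```

>>> {"name": "move_arm", "arguments": {
  "rows": [
    {"tx": 0.6,"ty": 0,"tz": 4.1,"rx": 0,"ry": 0,"rz": 0,"grip": 100},
    {"tx": 0.6,"ty": 0,"tz": 4.1,"rx": 0,"ry": 0,"rz": 0,"grip": 100},
    {"tx": 0.6,"ty": 0,"tz": 4.1,"rx": 0,"ry": 0,"rz": 0,"grip": 100},
    {"tx": 0.6,"ty": 0,"tz": 4.1,"rx": 0,"ry": 0,"rz": 0,"grip": 100},
    {"tx": 0.6,"ty": 0,"tz": 4.1,"rx": 0,"ry": 0,"rz": 0,"grip": 100},
    {"tx": 0.6,"ty": 0,"tz": 4.1,"rx": 0,"ry": 0,"rz": 0,"grip": 100},
    {"tx": 0.6,"ty": 0,"tz": 4.1,"rx": 0,"ry": 0,"rz": 0,"grip": 100},
    {"tx": 0.6,"ty": 0,"tz": 4.1,"rx": 0,"ry": 0,"rz": 0,"grip": 100}
  ]
}}

```text
t: 2.53
eef_pos: [501.6, 60.0, 233.7]
tcp_rot: [-1.571, -0.0, -0.046]
ft_force: [0.5, -1.0, 0.2]
opening: 0.999
```

>>> {"name": "move_arm", "arguments": {
  "rows": [
    {"tx": 0,"ty": 0,"tz": 4,"rx": 0,"ry": 0,"rz": 0,"grip": 100},
    {"tx": 0,"ty": 0,"tz": 4,"rx": 0,"ry": 0,"rz": 0,"grip": 100},
    {"tx": 0,"ty": 0,"tz": 4,"rx": 0,"ry": 0,"rz": 0,"grip": 100},
    {"tx": 0,"ty": 0,"tz": 4,"rx": 0,"ry": 0,"rz": 0,"grip": 100},
    {"tx": 0,"ty": 0,"tz": 4,"rx": 0,"ry": 0,"rz": 0,"grip": 100},
    {"tx": 0,"ty": 0,"tz": 4,"rx": 0,"ry": 0,"rz": 0,"grip": 100},
    {"tx": 0,"ty": 0,"tz": 2,"rx": 0,"ry": -0.094,"rz": 0,"grip": 100},
    {"tx": 0,"ty": 0,"tz": 0,"rx": 0,"ry": -0.094,"rz": 0,"grip": 100},
    {"tx": 0,"ty": 0,"tz": 0,"rx": 0,"ry": 0,"rz": 0,"grip": 100}
  ]
}}

```text
t: 3.28
eef_pos: [512.4, 318.9, 233.0]
tcp_rot: [-1.571, 0.001, 0.149]
ft_force: [-0.3, -0.8, -0.5]
opening: 1.0
```

```bash
python3 go.py 510.5 342.7 200 0.15; python3 - <<'E'
from h import *
p,d,c=snap('wrist'); cv2.imwrite('pics/w2.png',p); np.save('pics/w2d.npy',d); import pickle; pickle.dump(c,open('pics/w2c.pkl','wb')); print(c['eye'],c['rotation'])
E
```

```text
t 3.28 pos [512.4 318.9 233. ] yaw 0.1487 rpy [-1.5712e+00  8.0000e-04  1.4870e-01] j [ 0.45  0.46  1.61 -0.    1.07  0.3 ] F [-0.3 -0.8 -0.5] open 1.0
 ry total -0.001 ; shift after turn (tx,ty,tz) cm [0.17 3.3  2.38]  without turn [0.17 3.3  2.38]
[501.74012047 389.85991084 384.04210643] [-0.26210437  0.00052716  0.14878228]
```

View pics/w2.png

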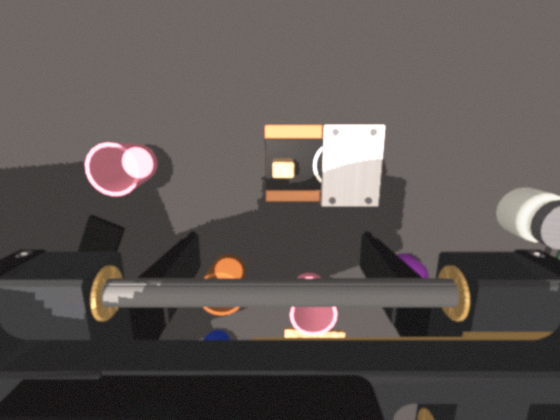

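```bash
python3 - <<'E'
from h import *; import pickle
p=cv2.imread('pics/w2.png'); q=p[115:215,255:395]; cv2.imwrite('pics/w2c.png',cv2.resize(q,None,fx=5.6,fy=5.6,interpolation=cv2.INTER_CUBIC))
E
```

```text
(no output)
```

View pics/w2c.png

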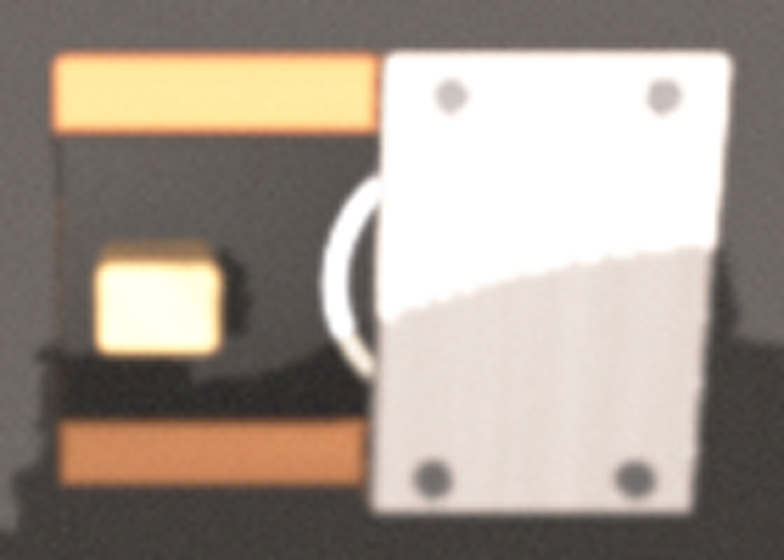

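```bash
python3 - <<'E'
from h import *; import pickle
c=pickle.load(open('pics/w2c.pkl','rb'))
g=lambda u,v,z: hitz(255+(u+.5)/5.6-.5,115+(v+.5)/5.6-.5,z,c)
A={k:g(*k,42) for k in[(383,52),(732,55),(693,512),(370,512)]}
L=list(A.values())
for l in L: print(l.round(1))
ang=lambda a,b: np.degrees(np.arctan2(*(b-a)[[1,0]]))
print(ang(L[0],L[1]),ang(L[3],L[2]),ang(L[3],L[0])-90,ang(L[2],L[1])-90)
print([np.linalg.norm(L[i]-L[(i+1)%4]) for i in range(4)])
cen=sum(L)/4; print('cover centre',cen)
b=[g(u,v,70) for u,v in[(97,262),(220,262),(220,354),(97,354)]]; print('block',np.mean(b,0),[np.linalg.norm(b[i]-b[(i+1)%4]) for i in range(4)])
th=np.radians(8.6)
# predicted block from cover centre: rack x of cover centre 32.5 -> block -45
print(cen[:2]-77.5*np.array([np.cos(th),np.sin(th)]))
C=env.calibration('top')
k=lambda u,v: hitz(80+(u+.5)/8-.5,150+(v+.5)/8-.5,42,C)   # top cam corners
T=[k(145,408),k(112,165),k(443,112),k(480,355)]
print([t.round(1) for t in T], sum(T)/4,[np.linalg.norm(T[i]-T[(i+1)%4]) for i in range(4)])
print(ang(T[0],T[1]),ang(T[3],T[2]),ang(T[2],T[1])-90,ang(T[3],T[0])-90)
E
```

```text
[547.5 395.4  42. ]
[613.5 404.7  42. ]
[626.9 315.4  42. ]
[561.7 305.6  42. ]
8.048652624918505 8.532737324092158 8.928584747819116 8.537066250980459
[np.float64(66.6102642881652), np.float64(90.31160051725219), np.float64(65.98686368521298), np.float64(90.87654400614471)]
cover centre [587.40060582 355.29747943  42.        ]
block [511.71621849 344.56678862  70.        ] [np.float64(22.216743718074834), np.float64(16.80041325374544), np.float64(22.52558944998523), np.float64(16.800226198070234)]
[510.77198629 343.70849032]
[array([548.4, 394.6,  42. ]), array([613.6, 403.5,  42. ]), array([626.7, 314.5,  42. ]), array([561.5, 304.7,  42. ])] [587.55689286 354.36198252  42.        ] [np.float64(65.80945485176699), np.float64(89.96686509480769), np.float64(65.92064601892551), np.float64(90.85268063864874)]
7.779800208401191 8.550727925528943 8.408340138420655 8.335849116188854
```

>>> {"name": "move_arm", "arguments": {
  "rows": [
    {"tx": 0.28,"ty": 1,"tz": 2.5,"rx": 0,"ry": 0,"rz": 0,"grip": 45},
    {"tx": 0,"ty": 3,"tz": 0,"rx": 0,"ry": 0,"rz": 0,"grip": 45},
    {"tx": 0,"ty": 3,"tz": 0,"rx": 0,"ry": 0,"rz": 0,"grip": 45},
    {"tx": 0,"ty": 3,"tz": 0,"rx": 0,"ry": 0,"rz": 0,"grip": 45},
    {"tx": 0,"ty": 2,"tz": 0,"rx": 0,"ry": 0,"rz": 0,"grip": 45},
    {"tx": 0,"ty": 0,"tz": 0,"rx": 0,"ry": 0,"rz": 0,"grip": 45},
    {"tx": 0,"ty": 0,"tz": 0,"rx": 0,"ry": 0,"rz": 0,"grip": 45}
  ]
}}

```text
t: 3.92
eef_pos: [512.1, 342.0, 113.4]
tcp_rot: [-1.571, 0.001, 0.141]
ft_force: [-0.7, -0.5, 0.2]
opening: 0.565
```

```bash
python3 go.py 511.5 344.2 55 0.147; python3 - <<'E'
from h import *
p,d,c=snap('wrist'); cv2.imwrite('pics/w3.png',p)
E
```

```text
t 3.92 pos [512.1 342.  113.4] yaw 0.1408 rpy [-1.5715e+00  1.5000e-03  1.4080e-01] j [ 0.48  0.62  1.7  -0.    0.83  0.34] F [-0.7 -0.5  0.2] open 0.565
 ry total -0.006 ; shift after turn (tx,ty,tz) cm [-0.03  5.84  0.23]  without turn [-0.03  5.84  0.23]
```

View pics/w3.png

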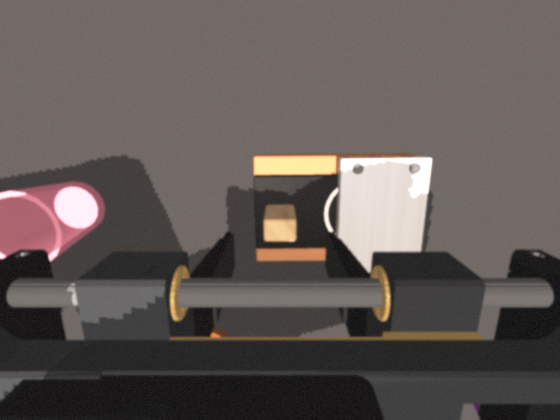

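>>> {"name": "move_arm", "arguments": {
  "rows": [
    {"tx": 0,"ty": 0,"tz": 0.23,"rx": 0,"ry": -0.006,"rz": 0,"grip": 45},
    {"tx": 0,"ty": 0,"tz": 0,"rx": 0,"ry": 0,"rz": 0,"grip": 45},
    {"tx": 0,"ty": 1.5,"tz": 0,"rx": 0,"ry": 0,"rz": 0,"grip": 45},
    {"tx": 0,"ty": 1.5,"tz": 0,"rx": 0,"ry": 0,"rz": 0,"grip": 45},
    {"tx": 0,"ty": 1.5,"tz": 0,"rx": 0,"ry": 0,"rz": 0,"grip": 45},
    {"tx": 0,"ty": 1.3,"tz": 0,"rx": 0,"ry": 0,"rz": 0,"grip": 45},
    {"tx": 0,"ty": 0,"tz": 0,"rx": 0,"ry": 0,"rz": 0,"grip": 45},
    {"tx": 0,"ty": 0,"tz": 0,"rx": 0,"ry": 0,"rz": 0,"grip": 45}
  ]
}}

```text
t: 4.63
eef_pos: [511.8, 345.2, 56.2]
tcp_rot: [-1.571, -0.0, 0.151]
ft_force: [-0.5, 0.5, 0.1]
opening: 0.45
```

```bash
python3 go.py 511.5 344.2 55 0.147
```

```text
t 4.63 pos [511.8 345.2  56.2] yaw 0.1507 rpy [-1.5708e+00 -2.0000e-04  1.5070e-01] j [ 0.49  0.7   1.73 -0.    0.72  0.34] F [-0.5  0.5  0.1] open 0.45
 ry total 0.004 ; shift after turn (tx,ty,tz) cm [-0.05  0.12 -0.09]  without turn [-0.05  0.12 -0.09]
```

>>> {"name": "move_arm", "arguments": {
  "rows": [
    {"tx": -0.05,"ty": 0.1,"tz": -0.1,"rx": 0,"ry": 0.003,"rz": 0,"grip": 45},
    {"tx": 0,"ty": 0,"tz": 0,"rx": 0,"ry": 0,"rz": 0,"grip": 0},
    {"tx": 0,"ty": 0,"tz": 0,"rx": 0,"ry": 0,"rz": 0,"grip": 0},
    {"tx": 0,"ty": 0,"tz": 0,"rx": 0,"ry": 0,"rz": 0,"grip": 0},
    {"tx": 0,"ty": 0,"tz": 0,"rx": 0,"ry": 0,"rz": 0,"grip": 0},
    {"tx": 0,"ty": 0,"tz": 0,"rx": 0,"ry": 0,"rz": 0,"grip": 0},
    {"tx": 0,"ty": 0,"tz": 0,"rx": 0,"ry": 0,"rz": 0,"grip": 0}
  ]
}}

```text
t: 5.22
eef_pos: [511.5, 344.1, 55.0]
tcp_rot: [-1.571, -0.001, 0.148]
ft_force: [-0.7, -0.2, 4.9]
opening: 0.229
```

```bash
python3 go.py 441 334 55 0.147; python3 - <<'E'
from h import *
p,d,c=snap('wrist'); cv2.imwrite('pics/w4.png',p)
E
```

```text
t 5.22 pos [511.5 344.1  55. ] yaw 0.148 rpy [-1.5707e+00 -6.0000e-04  1.4800e-01] j [ 0.49  0.7   1.73 -0.    0.71  0.34] F [-0.7 -0.2  4.9] open 0.229
 ry total 0.001 ; shift after turn (tx,ty,tz) cm [-7.12  0.    0.04]  without turn [-7.12  0.    0.04]
```

View pics/w4.png

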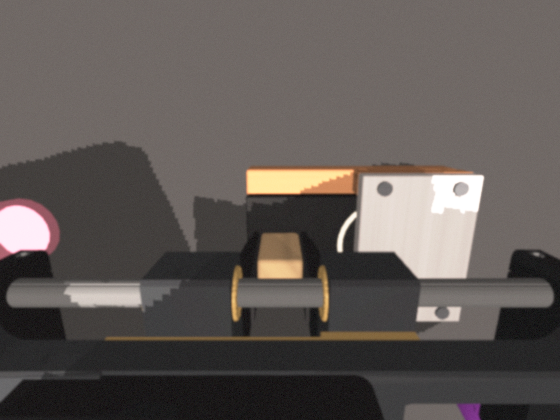

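>>> {"name": "move_arm", "arguments": {
  "rows": [
    {"tx": -0.2,"ty": -0.03,"tz": 0,"rx": 0,"ry": 0,"rz": 0,"grip": 0},
    {"tx": -0.4,"ty": 0,"tz": 0,"rx": 0,"ry": 0,"rz": 0,"grip": 0},
    {"tx": -0.6,"ty": 0,"tz": 0,"rx": 0,"ry": 0,"rz": 0,"grip": 0},
    {"tx": -0.6,"ty": 0,"tz": 0,"rx": 0,"ry": 0,"rz": 0,"grip": 0}
  ]
}}

```text
t: 5.6
eef_pos: [493.4, 341.4, 55.0]
tcp_rot: [-1.571, -0.001, 0.148]
ft_force: [2.3, 0.4, 2.9]
opening: 0.226
```

```bash
python3 go.py 437.3 333.1 55 0.147
```

```text
t 5.6 pos [493.4 341.4  55. ] yaw 0.1479 rpy [-1.5706e+00 -1.0000e-03  1.4790e-01] j [ 0.5   0.68  1.78 -0.    0.69  0.35] F [2.3 0.4 2.9] open 0.226
 ry total 0.001 ; shift after turn (tx,ty,tz) cm [-5.67  0.    0.  ]  without turn [-5.67  0.    0.01]
```

Sliding smoothly; continue.

>>> {"name": "move_arm", "arguments": {
  "rows": [
    {"tx": -0.7,"ty": 0,"tz": 0,"rx": 0,"ry": 0,"rz": 0,"grip": 0},
    {"tx": -0.7,"ty": 0,"tz": 0,"rx": 0,"ry": 0,"rz": 0,"grip": 0},
    {"tx": -0.7,"ty": 0,"tz": 0,"rx": 0,"ry": 0,"rz": 0,"grip": 0},
    {"tx": -0.7,"ty": 0,"tz": 0,"rx": 0,"ry": 0,"rz": 0,"grip": 0},
    {"tx": -0.7,"ty": 0,"tz": 0,"rx": 0,"ry": 0,"rz": 0,"grip": 0},
    {"tx": -0.7,"ty": 0,"tz": 0,"rx": 0,"ry": 0,"rz": 0,"grip": 0},
    {"tx": -0.7,"ty": 0,"tz": 0,"rx": 0,"ry": 0,"rz": 0,"grip": 0},
    {"tx": -0.7,"ty": 0,"tz": 0,"rx": 0,"ry": 0,"rz": 0,"grip": 0}
  ]
}}

```text
t: 6.27
eef_pos: [437.5, 333.0, 54.9]
tcp_rot: [-1.571, -0.0, 0.148]
ft_force: [2.3, 0.2, 3.2]
opening: 0.23
```

```bash
python3 go.py 437.3 333.1 150 0.147;  python3 - <<'E'
from h import *
p,d,c=snap('wrist'); cv2.imwrite('pics/w5.png',p)
E
```

```text
t 6.27 pos [437.5 333.   54.9] yaw 0.148 rpy [-1.5708e+00 -3.0000e-04  1.4800e-01] j [ 0.53  0.63  1.9  -0.    0.61  0.38] F [2.3 0.2 3.2] open 0.23
 ry total 0.001 ; shift after turn (tx,ty,tz) cm [-0.02 -9.51  0.01]  without turn [-0.02 -9.51  0.01]
```

View pics/w5.png

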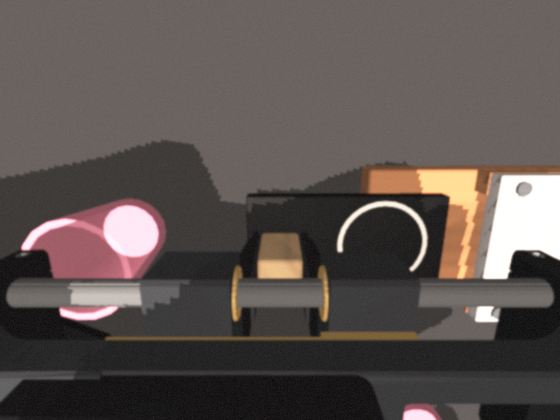

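>>> {"name": "move_arm", "arguments": {
  "rows": [
    {"tx": 0,"ty": -0.3,"tz": 0,"rx": 0,"ry": 0,"rz": 0,"grip": 0},
    {"tx": 0,"ty": -1,"tz": 0,"rx": 0,"ry": 0,"rz": 0,"grip": 0},
    {"tx": 0,"ty": -2,"tz": 0,"rx": 0,"ry": 0,"rz": 0,"grip": 0},
    {"tx": 0,"ty": -2.5,"tz": 0,"rx": 0,"ry": 0,"rz": 0,"grip": 0},
    {"tx": 0,"ty": -2.5,"tz": 0,"rx": 0,"ry": 0,"rz": 0,"grip": 0},
    {"tx": 0,"ty": -2,"tz": 0,"rx": 0,"ry": 0,"rz": 0,"grip": 0},
    {"tx": 0,"ty": -1,"tz": 0,"rx": 0,"ry": 0,"rz": 0,"grip": 0},
    {"tx": 0,"ty": 0,"tz": 0,"rx": 0,"ry": 0,"rz": 0,"grip": 0},
    {"tx": 0,"ty": 0,"tz": 0,"rx": 0,"ry": 0,"rz": 0,"grip": 0}
  ]
}}

```text
t: 7.07
eef_pos: [437.9, 332.9, 167.6]
tcp_rot: [-1.571, 0.0, 0.148]
ft_force: [-0.3, 0.5, -1.2]
opening: 0.232
```

```bash
python3 - <<'E'
from h import *
p,d,c=snap('wrist'); cv2.imwrite('pics/w6.png',p); 
W=cloud(d,c)
p2,d2,c2=snap('scene'); cv2.imwrite('pics/s6.png',p2[50:350,200:560]); print(env.state()['ft_force'])
E
```

```text
[-0.33458823  0.2334411  -1.89395872]
```

View pics/w6.png

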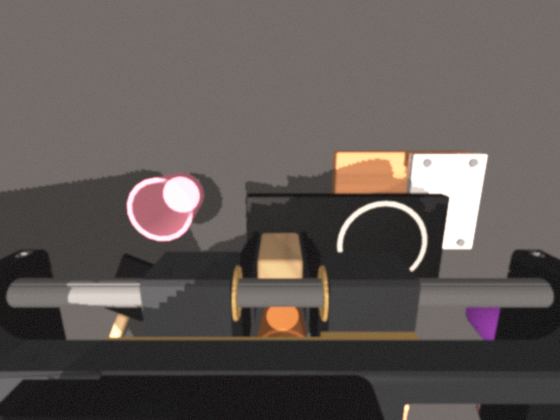

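View pics/s6.png

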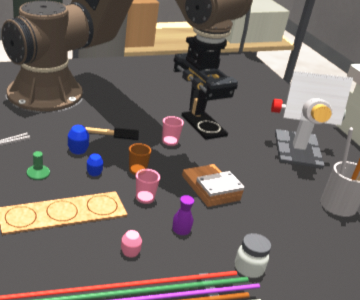

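```bash
python3 - <<'E'
from h import *
s=env.state(); c=env.calibration('wrist'); p0=s['eef_pos']; y=0.148; X=np.array([np.cos(y),np.sin(y)]);Z=np.array([-X[1],X[0]])
print(p0)
p=cv2.imread('pics/w6.png'); q=p[185:285,230:460]; q=cv2.convertScaleAbs(cv2.resize(q,None,fx=3.4,fy=3.4,interpolation=cv2.INTER_CUBIC),alpha=2.5); cv2.imwrite('pics/w6c.png',q)
for u,v in [(247,194),(447,194)]:
    w=hitz(u,v,p0[2]-25,c)[:2]-p0[:2]; print(u,v,w@X,w@Z)
for u,v,z in [(258,234,15),(301,234,15)]:
    w=hitz(u,v,p0[2]+z,c)[:2]-p0[:2]; print(u,v,w@X,w@Z)
E
```

```text
[437.57786316 332.74333074 166.60881334]
247 194 -19.11766995164161 31.522987755393576
447 194 97.35382459576488 31.57243547476832
258 234 -10.1082832724888 21.5541576535726
301 234 9.9486478724115 21.568092208047172
```

View pics/w6c.png

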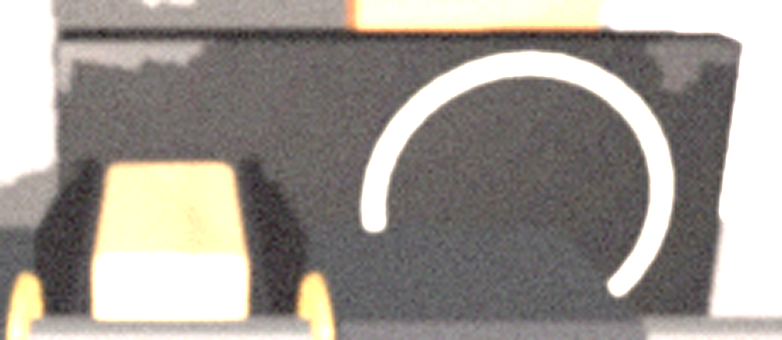

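>>> {"name": "move_arm", "arguments": {
  "rows": [
    {"tx": 0,"ty": 0,"tz": 0,"rx": 0,"ry": 0.05,"rz": 0,"grip": 0},
    {"tx": 0,"ty": 0,"tz": 0,"rx": 0,"ry": 0.06,"rz": 0,"grip": 0},
    {"tx": 0,"ty": 0,"tz": 0,"rx": 0,"ry": 0.06,"rz": 0,"grip": 0},
    {"tx": 0,"ty": 0,"tz": 0,"rx": 0,"ry": 0.05,"rz": 0,"grip": 0},
    {"tx": 0,"ty": 0,"tz": 0,"rx": 0,"ry": 0,"rz": 0,"grip": 0},
    {"tx": 0,"ty": 0,"tz": 0,"rx": 0,"ry": 0,"rz": 0,"grip": 0}
  ]
}}

```text
t: 7.67
eef_pos: [437.8, 332.9, 166.8]
tcp_rot: [-1.572, 0.002, -0.07]
ft_force: [0.6, -0.4, -1.4]
opening: 0.228
```

```bash
python3 go.py 533.6 -377.1 167 -0.0716
```

```text
t 7.67 pos [437.8 332.9 166.8] yaw -0.0705 rpy [-1.572   0.0017 -0.0705] j [ 0.53  0.47  1.82 -0.    0.86  0.6 ] F [ 0.6 -0.4 -1.4] open 0.228
 ry total 0.001 ; shift after turn (tx,ty,tz) cm [ 1.463e+01 -2.000e-02 -7.013e+01]  without turn [ 1.455e+01 -2.000e-02 -7.015e+01]
```

>>> {"name": "move_arm", "arguments": {
  "rows": [
    {"tx": 0.2,"ty": 0,"tz": -1,"rx": 0,"ry": 0,"rz": 0,"grip": 0},
    {"tx": 0.4,"ty": 0,"tz": -2,"rx": 0,"ry": 0,"rz": 0,"grip": 0},
    {"tx": 0.65,"ty": 0,"tz": -3.2,"rx": 0,"ry": 0,"rz": 0,"grip": 0},
    {"tx": 0.65,"ty": 0,"tz": -3.2,"rx": 0,"ry": 0,"rz": 0,"grip": 0},
    {"tx": 0.65,"ty": 0,"tz": -3.2,"rx": 0,"ry": 0,"rz": 0,"grip": 0},
    {"tx": 0.65,"ty": 0,"tz": -3.2,"rx": 0,"ry": 0,"rz": 0,"grip": 0},
    {"tx": 0.65,"ty": 0,"tz": -3.2,"rx": 0,"ry": 0,"rz": 0,"grip": 0},
    {"tx": 0.65,"ty": 0,"tz": -3.2,"rx": 0,"ry": 0,"rz": 0,"grip": 0},
    {"tx": 0.65,"ty": 0,"tz": -3.2,"rx": 0,"ry": 0,"rz": 0,"grip": 0},
    {"tx": 0.65,"ty": 0,"tz": -3.2,"rx": 0,"ry": 0,"rz": 0,"grip": 0}
  ]
}}

```text
t: 8.5
eef_pos: [475.0, 41.6, 167.8]
tcp_rot: [-1.571, 0.0, -0.071]
ft_force: [0.7, 0.1, -1.7]
opening: 0.23
```

>>> {"name": "move_arm", "arguments": {
  "rows": [
    {"tx": 0.65,"ty": 0,"tz": -3.2,"rx": 0,"ry": 0,"rz": 0,"grip": 0},
    {"tx": 0.65,"ty": 0,"tz": -3.2,"rx": 0,"ry": 0,"rz": 0,"grip": 0},
    {"tx": 0.65,"ty": 0,"tz": -3.2,"rx": 0,"ry": 0,"rz": 0,"grip": 0},
    {"tx": 0.65,"ty": 0,"tz": -3.2,"rx": 0,"ry": 0,"rz": 0,"grip": 0},
    {"tx": 0.65,"ty": 0,"tz": -3.2,"rx": 0,"ry": 0,"rz": 0,"grip": 0},
    {"tx": 0.65,"ty": 0,"tz": -3.2,"rx": 0,"ry": 0,"rz": 0,"grip": 0},
    {"tx": 0.65,"ty": 0,"tz": -3.2,"rx": 0,"ry": 0,"rz": 0,"grip": 0},
    {"tx": 0.65,"ty": 0,"tz": -3.2,"rx": 0,"ry": 0,"rz": 0,"grip": 0},
    {"tx": 0.65,"ty": 0,"tz": -3.2,"rx": 0,"ry": 0,"rz": 0,"grip": 0}
  ]
}}

```text
t: 9.25
eef_pos: [512.3, -249.9, 167.6]
tcp_rot: [-1.571, 0.001, -0.071]
ft_force: [0.2, 0.1, -0.6]
opening: 0.23
```

```bash
python3 go.py 533.6 -377.1 80 -0.0716
```

```text
t 9.25 pos [ 512.3 -249.9  167.6] yaw -0.071 rpy [-1.5707e+00  6.0000e-04 -7.1000e-02] j [-0.57  0.49  1.77 -0.    0.88 -0.5 ] F [ 0.2  0.1 -0.6] open 0.23
 ry total 0.001 ; shift after turn (tx,ty,tz) cm [  3.04   8.76 -12.54]  without turn [  3.03   8.76 -12.54]
```

>>> {"name": "move_arm", "arguments": {
  "rows": [
    {"tx": 0.75,"ty": 0.5,"tz": -3,"rx": 0,"ry": 0,"rz": 0,"grip": 0},
    {"tx": 0.75,"ty": 1,"tz": -3,"rx": 0,"ry": 0,"rz": 0,"grip": 0},
    {"tx": 0.7,"ty": 1.5,"tz": -3,"rx": 0,"ry": 0,"rz": 0,"grip": 0},
    {"tx": 0.55,"ty": 1.5,"tz": -2.5,"rx": 0,"ry": 0,"rz": 0,"grip": 0},
    {"tx": 0.28,"ty": 1.5,"tz": -1.04,"rx": 0,"ry": 0,"rz": 0,"grip": 0},
    {"tx": 0,"ty": 1.5,"tz": 0,"rx": 0,"ry": 0,"rz": 0,"grip": 0},
    {"tx": 0,"ty": 1,"tz": 0,"rx": 0,"ry": 0,"rz": 0,"grip": 0},
    {"tx": 0,"ty": 0.3,"tz": 0,"rx": 0,"ry": 0,"rz": 0,"grip": 0},
    {"tx": 0,"ty": 0,"tz": 0,"rx": 0,"ry": 0,"rz": 0,"grip": 0},
    {"tx": 0,"ty": 0,"tz": 0,"rx": 0,"ry": 0,"rz": 0,"grip": 0}
  ]
}}

```text
t: 10.08
eef_pos: [534.3, -374.9, 80.5]
tcp_rot: [-1.571, -0.0, -0.071]
ft_force: [-0.1, -0.2, -1.4]
opening: 0.227
```

```bash
python3 go.py 533.6 -377.1 45 -0.0716;  python3 - <<'E'
from h import *
p,d,c=snap('wrist'); cv2.imwrite('pics/w7.png',p)
p,d,c=snap('top'); cv2.imwrite('pics/t7.png',cv2.resize(p[130:250,400:520],None,fx=5,fy=5,interpolation=cv2.INTER_CUBIC))
E
```

```text
t 10.08 pos [ 534.3 -374.9   80.5] yaw -0.0712 rpy [-1.5711e+00 -3.0000e-04 -7.1200e-02] j [-0.71  0.7   1.62 -0.    0.82 -0.64] F [-0.1 -0.2 -1.4] open 0.227
 ry total 0.000 ; shift after turn (tx,ty,tz) cm [-0.06  3.55 -0.23]  without turn [-0.06  3.55 -0.23]
```

View pics/w7.png

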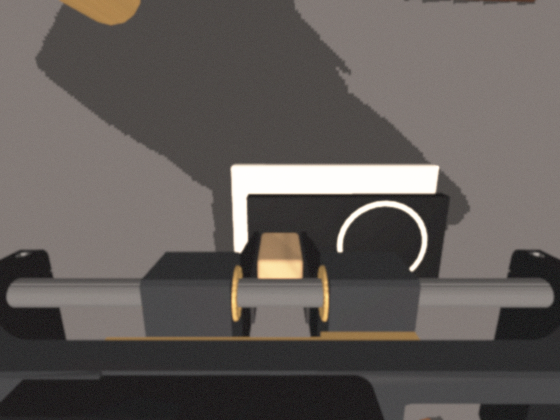

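View pics/t7.png

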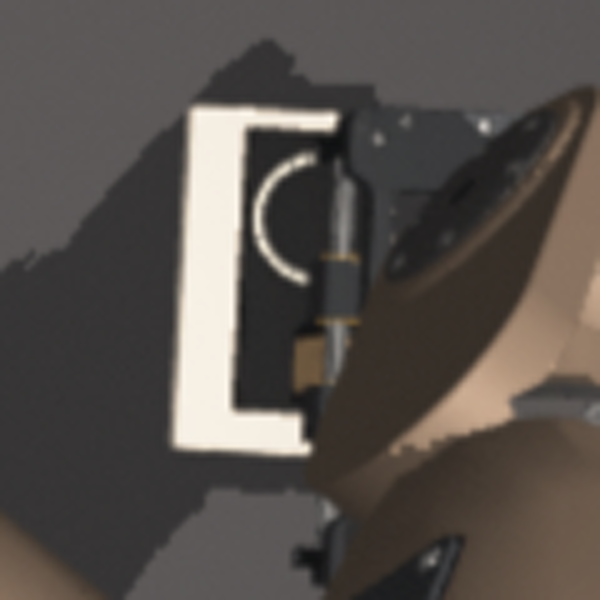

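```bash
python3 - <<'E'
from h import *
s=env.state(); c=env.calibration('wrist'); p0=s['eef_pos']; y=-0.0712; X=np.array([np.cos(y),np.sin(y)]);Z=np.array([-X[1],X[0]])
p=cv2.imread('pics/w7.png'); cv2.imwrite('pics/w7c.png',cv2.resize(p[155:255,225:455],None,fx=3.4,fy=3.4,interpolation=cv2.INTER_CUBIC))
for u,v in [(232,165),(438,165)]:
    w=hitz(u,v,10,c)[:2]-p0[:2]; print(u,v,w@X,w@Z)
tc=np.array([573.5,-380])
for a,b in[(-75,45),(75,45)]:
    k=tc+a*X+b*Z; print(px([*k,10],c), (k-p0[:2])@X,(k-p0[:2])@Z)
print(p0)
E
```

```text
232 165 -33.929012623952346 42.34179236385986
438 165 113.92076250834461 42.31397583547483
[[229.24837828 164.4068826 ]] -35.88399626643849 42.76739773561065
[[438.3558561  164.36812136]] 114.11600373356158 42.76739773561065
[ 534.64192951 -374.99034742   81.03188637]
```

View pics/w7c.png

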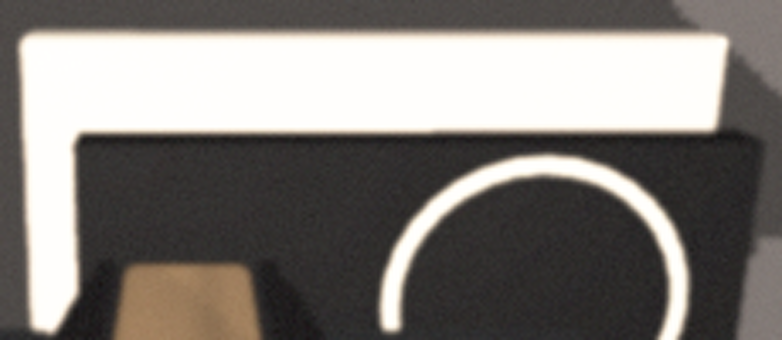

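>>> {"name": "move_arm", "arguments": {
  "rows": [
    {"tx": -0.04,"ty": 0.3,"tz": -0.23,"rx": 0,"ry": 0,"rz": 0,"grip": 0},
    {"tx": 0,"ty": 0.7,"tz": 0,"rx": 0,"ry": 0,"rz": 0,"grip": 0},
    {"tx": 0,"ty": 0.8,"tz": 0,"rx": 0,"ry": 0,"rz": 0,"grip": 0},
    {"tx": 0,"ty": 0.7,"tz": 0,"rx": 0,"ry": 0,"rz": 0,"grip": 0},
    {"tx": 0,"ty": 0.5,"tz": 0,"rx": 0,"ry": 0,"rz": 0,"grip": 0},
    {"tx": 0,"ty": 0.2,"tz": 0,"rx": 0,"ry": 0,"rz": 0,"grip": 0},
    {"tx": 0,"ty": 0,"tz": 0,"rx": 0,"ry": 0,"rz": 0,"grip": 0},
    {"tx": 0,"ty": 0,"tz": 0,"rx": 0,"ry": 0,"rz": 0,"grip": 0}
  ]
}}

```text
t: 10.85
eef_pos: [533.7, -377.3, 47.8]
tcp_rot: [-1.571, 0.0, -0.072]
ft_force: [0.6, 0.5, -1.9]
opening: 0.226
```

>>> {"name": "move_arm", "arguments": {
  "rows": [
    {"tx": 0,"ty": 0.1,"tz": 0,"rx": 0,"ry": 0,"rz": 0,"grip": 0},
    {"tx": 0,"ty": 0.1,"tz": 0,"rx": 0,"ry": 0,"rz": 0,"grip": 0},
    {"tx": 0,"ty": 0,"tz": 0,"rx": 0,"ry": 0,"rz": 0,"grip": 0},
    {"tx": 0,"ty": 0,"tz": 0,"rx": 0,"ry": 0,"rz": 0,"grip": 0}
  ]
}}

```text
t: 11.18
eef_pos: [533.7, -377.3, 46.1]
tcp_rot: [-1.571, -0.0, -0.072]
ft_force: [-0.1, 0.5, -1.4]
opening: 0.227
```

```bash
python3 go.py 533.7 -377.2 45 -0.0716
```

```text
t 11.18 pos [ 533.7 -377.3   46.1] yaw -0.072 rpy [-1.571e+00 -2.000e-04 -7.200e-02] j [-0.72  0.75  1.64 -0.    0.76 -0.64] F [-0.1  0.5 -1.4] open 0.227
 ry total -0.000 ; shift after turn (tx,ty,tz) cm [-0.    0.11  0.01]  without turn [-0.    0.11  0.01]
```

>>> {"name": "move_arm", "arguments": {
  "rows": [
    {"tx": 0,"ty": 0.05,"tz": 0,"rx": 0,"ry": 0,"rz": 0,"grip": 0},
    {"tx": 0,"ty": 0.05,"tz": 0,"rx": 0,"ry": 0,"rz": 0,"grip": 0},
    {"tx": 0,"ty": 0,"tz": 0,"rx": 0,"ry": 0,"rz": 0,"grip": 0},
    {"tx": 0,"ty": 0,"tz": 0,"rx": 0,"ry": 0,"rz": 0,"grip": 0}
  ]
}}

```text
t: 11.52
eef_pos: [533.7, -377.4, 45.1]
tcp_rot: [-1.571, -0.0, -0.072]
ft_force: [-0.5, 0.2, -0.3]
opening: 0.229
```

>>> {"name": "move_arm", "arguments": {
  "rows": [
    {"tx": 0,"ty": 0.05,"tz": 0,"rx": 0,"ry": 0,"rz": 0,"grip": 0},
    {"tx": 0,"ty": 0,"tz": 0,"rx": 0,"ry": 0,"rz": 0,"grip": 0},
    {"tx": 0,"ty": 0,"tz": 0,"rx": 0,"ry": 0,"rz": 0,"grip": 0}
  ]
}}

```text
t: 11.77
eef_pos: [533.8, -377.4, 45.1]
tcp_rot: [-1.571, -0.0, -0.072]
ft_force: [-2.9, 0.4, 6.5]
opening: 0.227
```

Contact (z stopped at 45.1, +6.5 N). Release slowly.

>>> {"name": "move_arm", "arguments": {
  "rows": [
    {"tx": 0,"ty": -0.04,"tz": 0,"rx": 0,"ry": 0,"rz": 0,"grip": 0},
    {"tx": 0,"ty": 0,"tz": 0,"rx": 0,"ry": 0,"rz": 0,"grip": 26},
    {"tx": 0,"ty": 0,"tz": 0,"rx": 0,"ry": 0,"rz": 0,"grip": 30},
    {"tx": 0,"ty": 0,"tz": 0,"rx": 0,"ry": 0,"rz": 0,"grip": 40},
    {"tx": 0,"ty": 0,"tz": 0,"rx": 0,"ry": 0,"rz": 0,"grip": 45},
    {"tx": 0,"ty": 0,"tz": 0,"rx": 0,"ry": 0,"rz": 0,"grip": 45}
  ]
}}

```text
t: 12.27
eef_pos: [533.7, -377.3, 44.8]
tcp_rot: [-1.571, 0.0, -0.072]
ft_force: [0.3, -0.5, 0.7]
opening: 0.43
```

>>> {"name": "move_arm", "arguments": {
  "rows": [
    {"tx": 0,"ty": -1,"tz": 0,"rx": 0,"ry": 0,"rz": 0,"grip": 45},
    {"tx": 0,"ty": -2,"tz": 0,"rx": 0,"ry": 0,"rz": 0,"grip": 45},
    {"tx": 0,"ty": -3,"tz": 0,"rx": 0,"ry": 0,"rz": 0,"grip": 45},
    {"tx": 0,"ty": -3.5,"tz": 0,"rx": 0,"ry": 0,"rz": 0,"grip": 80},
    {"tx": 0,"ty": -3.5,"tz": 0,"rx": 0,"ry": 0,"rz": 0,"grip": 80},
    {"tx": 0,"ty": -2,"tz": 0,"rx": 0,"ry": 0,"rz": 0,"grip": 80},
    {"tx": 0,"ty": 0,"tz": 0,"rx": 0,"ry": 0,"rz": 0,"grip": 80},
    {"tx": 0,"ty": 0,"tz": 0,"rx": 0,"ry": 0,"rz": 0,"grip": 80}
  ]
}}

```text
t: 12.93
eef_pos: [533.9, -377.4, 196.6]
tcp_rot: [-1.573, -0.002, -0.072]
ft_force: [-0.1, 0.2, -0.1]
opening: 0.742
```

```bash
python3 go.py 434 -210.7 150 0;  python3 - <<'E'
from h import *
p,d,c=snap('wrist'); cv2.imwrite('pics/w8.png',p); import pickle; pickle.dump((c,d),open('pics/w8.pkl','wb'))
E
```

```text
t 12.93 pos [ 533.9 -377.4  196.6] yaw -0.072 rpy [-1.5725 -0.0022 -0.072 ] j [-0.72  0.57  1.53 -0.    1.05 -0.64] F [-0.1  0.2 -0.1] open 0.742
 ry total -0.072 ; shift after turn (tx,ty,tz) cm [-9.99  4.66 16.67]  without turn [-11.16   4.66  15.91]
```

View pics/w8.png

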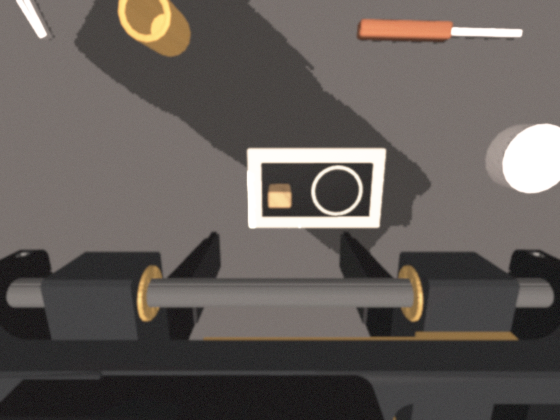

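```bash
python3 - <<'E'
from h import *; import pickle
c,d=pickle.load(open('pics/w8.pkl','rb')); p=cv2.imread('pics/w8.png'); 
cv2.imwrite('pics/w8c.png',cv2.resize(p[140:235,240:395],None,fx=5,fy=5,interpolation=cv2.INTER_CUBIC))
g=cv2.cvtColor(p,cv2.COLOR_BGR2GRAY); m=(g>130).astype(np.uint8)
cs,h=cv2.findContours(m,cv2.RETR_CCOMP,cv2.CHAIN_APPROX_NONE)
for i,k in enumerate(cs):
    a=cv2.contourArea(k); u,v,w,hh=cv2.boundingRect(k)
    if a>800 and 235<u<400 and 140<v<240:
        for z in((10,) if a>9000 else (20,)):
            W=np.array([hitz(*q,z,c)[:2] for q in k.reshape(-1,2)]).astype(np.float32)
            r=cv2.minAreaRect(W); print(a,(u,v,w,hh),'hole' if h[0][i][3]>=0 else 'outer',z,np.round(r[0],1),np.round(r[1],1),round(r[2],2))
E
```

```text
10763.0 (246, 148, 140, 82) outer 10 [ 573.  -381.1] [ 92.1 152.3] 85.87
1486.5 (314, 169, 46, 44) hole 20 [ 596.1 -381.5] [47.7 47.6] 42.16
3907.0 (261, 162, 113, 55) hole 20 [ 573.8 -378.7] [ 59.6 119.6] 85.84
```

View pics/w8c.png

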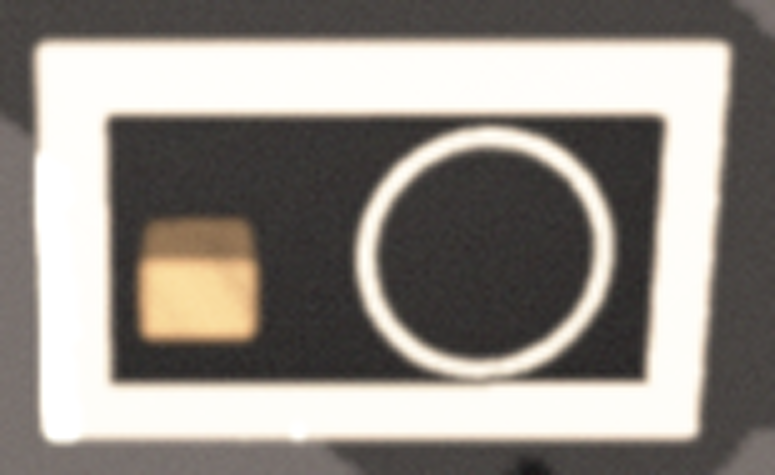

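>>> {"name": "move_arm", "arguments": {
  "rows": [
    {"tx": 0,"ty": 0,"tz": 0,"rx": 0,"ry": 0.12,"rz": 0,"grip": 90},
    {"tx": 0,"ty": 0,"tz": 0,"rx": 0,"ry": 0.12,"rz": 0,"grip": 90},
    {"tx": 0,"ty": 0,"tz": 0,"rx": 0,"ry": 0.12,"rz": 0,"grip": 90},
    {"tx": 0,"ty": 0,"tz": 0,"rx": 0,"ry": 0.12,"rz": 0,"grip": 90},
    {"tx": 0,"ty": 0,"tz": 0,"rx": 0,"ry": 0.12,"rz": 0,"grip": 90},
    {"tx": 0,"ty": 0,"tz": 0,"rx": 0,"ry": 0.12,"rz": 0,"grip": 90},
    {"tx": 0,"ty": 0,"tz": 0,"rx": 0,"ry": 0.12,"rz": 0,"grip": 90},
    {"tx": 0,"ty": 0,"tz": 0,"rx": 0,"ry": 0.12,"rz": 0,"grip": 90},
    {"tx": 0,"ty": 0,"tz": 0,"rx": 0,"ry": 0.12,"rz": 0,"grip": 90},
    {"tx": 0,"ty": 0,"tz": 0,"rx": 0,"ry": 0.12,"rz": 0,"grip": 90}
  ]
}}

```text
t: 13.82
eef_pos: [533.2, -376.9, 193.1]
tcp_rot: [-1.572, 0.002, -1.278]
ft_force: [-0.1, -0.1, -0.5]
opening: 0.897
```

>>> {"name": "move_arm", "arguments": {
  "rows": [
    {"tx": 0,"ty": 0,"tz": 0,"rx": 0,"ry": 0.12,"rz": 0,"grip": 90},
    {"tx": 0,"ty": 0,"tz": 0,"rx": 0,"ry": 0.12,"rz": 0,"grip": 90},
    {"tx": 0,"ty": 0,"tz": 0,"rx": 0,"ry": 0.12,"rz": 0,"grip": 90},
    {"tx": 0,"ty": 0,"tz": 0,"rx": 0,"ry": 0.01,"rz": 0,"grip": 90},
    {"tx": 0,"ty": 0,"tz": 0,"rx": 0,"ry": 0,"rz": 0,"grip": 90},
    {"tx": 0,"ty": 0,"tz": 0,"rx": 0,"ry": 0,"rz": 0,"grip": 90}
  ]
}}

```text
t: 14.32
eef_pos: [533.5, -377.1, 194.0]
tcp_rot: [-1.572, 0.001, -1.638]
ft_force: [-0.1, 0.7, -0.5]
opening: 0.901
```

```bash
python3 go.py 434 -210.9 120 -1.643
```

```text
t 14.32 pos [ 533.5 -377.1  194. ] yaw -1.6382 rpy [-1.5719e+00  7.0000e-04 -1.6382e+00] j [-0.72  0.57  1.53 -0.    1.05  0.92] F [-0.1  0.7 -0.5] open 0.901
 ry total 0.005 ; shift after turn (tx,ty,tz) cm [-15.86   7.4  -11.12]  without turn [-15.92   7.4  -11.05]
```

>>> {"name": "move_arm", "arguments": {
  "rows": [
    {"tx": -1.5,"ty": 0,"tz": -1,"rx": 0,"ry": 0.005,"rz": 0,"grip": 90},
    {"tx": -3,"ty": 1,"tz": -2.1,"rx": 0,"ry": 0,"rz": 0,"grip": 90},
    {"tx": -3,"ty": 1.5,"tz": -2.1,"rx": 0,"ry": 0,"rz": 0,"grip": 90},
    {"tx": -3,"ty": 1.5,"tz": -2.1,"rx": 0,"ry": 0,"rz": 0,"grip": 90},
    {"tx": -3,"ty": 1.5,"tz": -2.1,"rx": 0,"ry": 0,"rz": 0,"grip": 90},
    {"tx": -2.36,"ty": 1.5,"tz": -1.7,"rx": 0,"ry": 0,"rz": 0,"grip": 90},
    {"tx": 0,"ty": 0.4,"tz": 0,"rx": 0,"ry": 0,"rz": 0,"grip": 90},
    {"tx": 0,"ty": 0,"tz": 0,"rx": 0,"ry": 0,"rz": 0,"grip": 90},
    {"tx": 0,"ty": 0,"tz": 0,"rx": 0,"ry": 0,"rz": 0,"grip": 90}
  ]
}}

```text
t: 15.07
eef_pos: [435.9, -211.5, 121.1]
tcp_rot: [-1.57, -0.001, -1.645]
ft_force: [0.7, -0.8, 0.4]
opening: 0.903
```

```bash
python3 go.py 434 -210.9 40 -1.643;  python3 - <<'E'
from fit import *
p,d,c=snap('wrist'); cv2.imwrite('pics/w9.png',p); import pickle; pickle.dump((c,d),open('pics/w9.pkl','wb'))
E
```

```text
t 15.07 pos [ 435.9 -211.5  121.1] yaw -1.6452 rpy [-1.5699e+00 -6.0000e-04 -1.6452e+00] j [-0.59  0.46  2.02 -0.    0.67  1.06] F [ 0.7 -0.8  0.4] open 0.903
 ry total -0.002 ; shift after turn (tx,ty,tz) cm [-0.05  8.11 -0.19]  without turn [-0.04  8.11 -0.19]
```

View pics/w9.png

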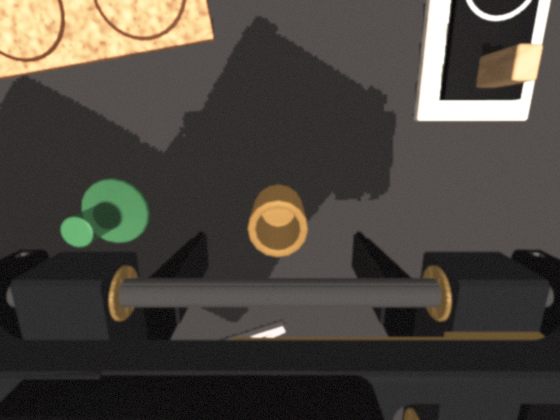

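```bash
python3 - <<'E'
from fit import *; import pickle
c,d=pickle.load(open('pics/w9.pkl','rb')); p=cv2.imread('pics/w9.png')
m=mask(p,'mould',(260,240)); print(m.sum(),fit('mould',[(m,c)],(434,-211),False),fit('mould',[(m,c)],(434,-211),True))
E
```

```text
3488 (array([ 434.39177403, -210.65152285]), np.float64(0.019431327576902323)) (array([ 4.34550581e+02, -2.10617983e+02,  4.04157317e-01]), np.float64(0.019719149127540924))
```

>>> {"name": "move_arm", "arguments": {
  "rows": [
    {"tx": -0.07,"ty": 0.8,"tz": -0.16,"rx": 0,"ry": 0,"rz": 0,"grip": 90},
    {"tx": 0,"ty": 2,"tz": 0,"rx": 0,"ry": 0,"rz": 0,"grip": 90},
    {"tx": 0,"ty": 2,"tz": 0,"rx": 0,"ry": 0,"rz": 0,"grip": 90},
    {"tx": 0,"ty": 2,"tz": 0,"rx": 0,"ry": 0,"rz": 0,"grip": 80},
    {"tx": 0,"ty": 1.3,"tz": 0,"rx": 0,"ry": 0,"rz": 0,"grip": 70},
    {"tx": 0,"ty": 0,"tz": 0,"rx": 0,"ry": 0,"rz": 0,"grip": 60},
    {"tx": 0,"ty": 0,"tz": 0,"rx": 0,"ry": 0,"rz": 0,"grip": 55},
    {"tx": 0,"ty": 0,"tz": 0,"rx": 0,"ry": 0,"rz": 0,"grip": 50}
  ]
}}

```text
t: 15.78
eef_pos: [433.8, -210.4, 40.3]
tcp_rot: [-1.57, -0.0, -1.647]
ft_force: [0.2, -0.4, -0.3]
opening: 0.6
```

>>> {"name": "move_arm", "arguments": {
  "rows": [
    {"tx": 0,"ty": 0,"tz": 0,"rx": 0,"ry": 0,"rz": 0,"grip": 45},
    {"tx": 0,"ty": 0,"tz": 0,"rx": 0,"ry": 0,"rz": 0,"grip": 30},
    {"tx": 0,"ty": 0,"tz": 0,"rx": 0,"ry": 0,"rz": 0,"grip": 0},
    {"tx": 0,"ty": 0,"tz": 0,"rx": 0,"ry": 0,"rz": 0,"grip": 0},
    {"tx": 0,"ty": 0,"tz": 0,"rx": 0,"ry": 0,"rz": 0,"grip": 0}
  ]
}}

```text
t: 16.2
eef_pos: [433.8, -210.2, 40.6]
tcp_rot: [-1.569, -0.001, -1.647]
ft_force: [-0.2, 0.7, 8.2]
opening: 0.458
```

```bash
python3 go.py 596 -381.5 150 -1.643
```

```text
t 16.2 pos [ 433.8 -210.2   40.6] yaw -1.6468 rpy [-1.5694e+00 -9.0000e-04 -1.6468e+00] j [-0.59  0.6   2.08 -0.    0.46  1.06] F [-0.2  0.7  8.2] open 0.458
 ry total -0.004 ; shift after turn (tx,ty,tz) cm [ 15.92 -10.94  17.41]  without turn [ 15.85 -10.94  17.47]
```

>>> {"name": "move_arm", "arguments": {
  "rows": [
    {"tx": 0,"ty": -0.5,"tz": 0,"rx": 0,"ry": 0,"rz": 0,"grip": 0},
    {"tx": 0,"ty": -1.5,"tz": 0,"rx": 0,"ry": 0,"rz": 0,"grip": 0},
    {"tx": 0,"ty": -2.5,"tz": 0,"rx": 0,"ry": 0,"rz": 0,"grip": 0},
    {"tx": 0,"ty": -3,"tz": 0,"rx": 0,"ry": -0.004,"rz": 0,"grip": 0},
    {"tx": 1,"ty": -2,"tz": 1.1,"rx": 0,"ry": 0,"rz": 0,"grip": 0},
    {"tx": 2,"ty": -1.5,"tz": 2.2,"rx": 0,"ry": 0,"rz": 0,"grip": 0},
    {"tx": 2.7,"ty": 0,"tz": 3,"rx": 0,"ry": 0,"rz": 0,"grip": 0},
    {"tx": 2.7,"ty": 0,"tz": 3,"rx": 0,"ry": 0,"rz": 0,"grip": 0},
    {"tx": 2.7,"ty": 0,"tz": 3,"rx": 0,"ry": 0,"rz": 0,"grip": 0},
    {"tx": 2.7,"ty": 0,"tz": 3,"rx": 0,"ry": 0,"rz": 0,"grip": 0}
  ]
}}

```text
t: 17.03
eef_pos: [576.9, -359.7, 150.1]
tcp_rot: [-1.571, 0.0, -1.643]
ft_force: [0.7, -0.9, -3.6]
opening: 0.457
```

>>> {"name": "move_arm", "arguments": {
  "rows": [
    {"tx": 1.5,"ty": 0,"tz": 1.5,"rx": 0,"ry": 0,"rz": 0,"grip": 0},
    {"tx": 0.55,"ty": 0.5,"tz": 0.6,"rx": 0,"ry": 0,"rz": 0,"grip": 0},
    {"tx": 0,"ty": 1.5,"tz": 0,"rx": 0,"ry": 0,"rz": 0,"grip": 0},
    {"tx": 0,"ty": 1.5,"tz": 0,"rx": 0,"ry": 0,"rz": 0,"grip": 0},
    {"tx": 0,"ty": 1,"tz": 0,"rx": 0,"ry": 0,"rz": 0,"grip": 0},
    {"tx": 0,"ty": 0,"tz": 0,"rx": 0,"ry": 0,"rz": 0,"grip": 0},
    {"tx": 0,"ty": 0,"tz": 0,"rx": 0,"ry": 0,"rz": 0,"grip": 0},
    {"tx": 0,"ty": 0,"tz": 0,"rx": 0,"ry": 0,"rz": 0,"grip": 0}
  ]
}}

```text
t: 17.7
eef_pos: [595.7, -380.6, 105.7]
tcp_rot: [-1.57, -0.001, -1.643]
ft_force: [0.9, -0.2, -4.9]
opening: 0.461
```

```bash
python3 go.py 596 -381.5 60.6 -1.643;  python3 - <<'E'
from fit import *
p,d,c=snap('wrist'); cv2.imwrite('pics/w10.png',p); import pickle; pickle.dump((c,d),open('pics/w10.pkl','wb'))
E
```

```text
t 17.7 pos [ 595.7 -380.6  105.7] yaw -1.6429 rpy [-1.5701e+00 -5.0000e-04 -1.6429e+00] j [-0.66  0.74  1.45 -0.    0.95  0.98] F [ 0.9 -0.2 -4.9] open 0.461
 ry total 0.000 ; shift after turn (tx,ty,tz) cm [0.09 4.51 0.03]  without turn [0.09 4.51 0.03]
```

View pics/w10.png

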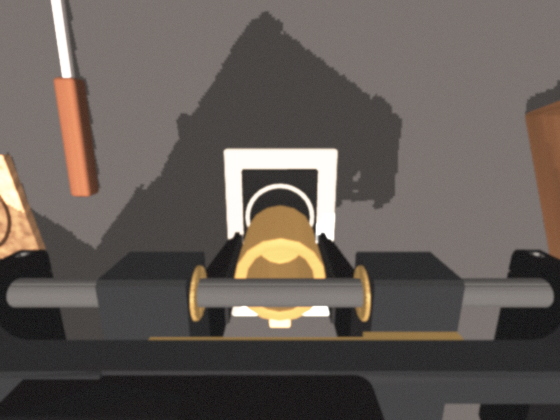

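>>> {"name": "move_arm", "arguments": {
  "rows": [
    {"tx": 0.1,"ty": 0.3,"tz": -0.03,"rx": 0,"ry": 0,"rz": 0,"grip": 0},
    {"tx": 0,"ty": 1,"tz": 0,"rx": 0,"ry": 0,"rz": 0,"grip": 0},
    {"tx": 0,"ty": 1,"tz": 0,"rx": 0,"ry": 0,"rz": 0,"grip": 0},
    {"tx": 0,"ty": 1,"tz": 0,"rx": 0,"ry": 0,"rz": 0,"grip": 0},
    {"tx": 0,"ty": 0.7,"tz": 0,"rx": 0,"ry": 0,"rz": 0,"grip": 0},
    {"tx": 0,"ty": 0.2,"tz": 0,"rx": 0,"ry": 0,"rz": 0,"grip": 0},
    {"tx": 0,"ty": 0,"tz": 0,"rx": 0,"ry": 0,"rz": 0,"grip": 0},
    {"tx": 0,"ty": 0,"tz": 0,"rx": 0,"ry": 0,"rz": 0,"grip": 0}
  ]
}}

```text
t: 18.42
eef_pos: [595.3, -381.6, 62.8]
tcp_rot: [-1.571, -0.0, -1.643]
ft_force: [0.8, 0.1, -3.9]
opening: 0.457
```

```bash
python3 go.py 595.3 -381.6 60.6 -1.643;  python3 - <<'E'
from fit import *
p,d,c=snap('wrist'); cv2.imwrite('pics/w11.png',p[120:320,180:380])
E
```

```text
t 18.42 pos [ 595.3 -381.6   62.8] yaw -1.643 rpy [-1.5707e+00 -1.0000e-04 -1.6430e+00] j [-0.66  0.79  1.48 -0.    0.88  0.98] F [ 0.8  0.1 -3.9] open 0.457
 ry total 0.000 ; shift after turn (tx,ty,tz) cm [-0.    0.22 -0.  ]  without turn [-0.    0.22 -0.  ]
```

View pics/w11.png

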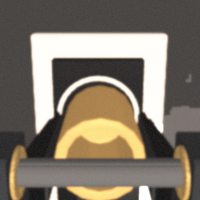

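>>> {"name": "move_arm", "arguments": {
  "rows": [
    {"tx": 0,"ty": 0.1,"tz": 0,"rx": 0,"ry": 0,"rz": 0,"grip": 0},
    {"tx": 0,"ty": 0.05,"tz": 0,"rx": 0,"ry": 0,"rz": 0,"grip": 0},
    {"tx": 0,"ty": 0.04,"tz": 0,"rx": 0,"ry": 0,"rz": 0,"grip": 0},
    {"tx": 0,"ty": 0,"tz": 0,"rx": 0,"ry": 0,"rz": 0,"grip": 0},
    {"tx": 0,"ty": 0,"tz": 0,"rx": 0,"ry": 0,"rz": 0,"grip": 0}
  ]
}}

```text
t: 18.88
eef_pos: [595.2, -381.6, 61.0]
tcp_rot: [-1.571, -0.0, -1.643]
ft_force: [0.9, 0.9, -4.4]
opening: 0.459
```

>>> {"name": "move_arm", "arguments": {
  "rows": [
    {"tx": 0,"ty": 0.05,"tz": 0,"rx": 0,"ry": 0,"rz": 0,"grip": 0},
    {"tx": 0,"ty": 0,"tz": 0,"rx": 0,"ry": 0,"rz": 0,"grip": 0},
    {"tx": 0,"ty": 0,"tz": 0,"rx": 0,"ry": 0,"rz": 0,"grip": 0}
  ]
}}

```text
t: 19.13
eef_pos: [595.3, -381.6, 60.8]
tcp_rot: [-1.57, -0.0, -1.643]
ft_force: [-0.4, -0.0, -0.9]
opening: 0.459
```

>>> {"name": "move_arm", "arguments": {
  "rows": [
    {"tx": 0,"ty": 0.02,"tz": 0,"rx": 0,"ry": 0,"rz": 0,"grip": 0},
    {"tx": 0,"ty": 0,"tz": 0,"rx": 0,"ry": 0,"rz": 0,"grip": 48},
    {"tx": 0,"ty": 0,"tz": 0,"rx": 0,"ry": 0,"rz": 0,"grip": 52},
    {"tx": 0,"ty": 0,"tz": 0,"rx": 0,"ry": 0,"rz": 0,"grip": 58},
    {"tx": 0,"ty": 0,"tz": 0,"rx": 0,"ry": 0,"rz": 0,"grip": 66},
    {"tx": 0,"ty": 0,"tz": 0,"rx": 0,"ry": 0,"rz": 0,"grip": 72},
    {"tx": 0,"ty": 0,"tz": 0,"rx": 0,"ry": 0,"rz": 0,"grip": 72}
  ]
}}

```text
t: 19.72
eef_pos: [595.3, -381.6, 60.2]
tcp_rot: [-1.571, -0.0, -1.643]
ft_force: [-0.6, -0.4, -0.5]
opening: 0.699
```

>>> {"name": "move_arm", "arguments": {
  "rows": [
    {"tx": 0,"ty": -1,"tz": 0,"rx": 0,"ry": 0,"rz": 0,"grip": 75},
    {"tx": 0,"ty": -2,"tz": 0,"rx": 0,"ry": 0,"rz": 0,"grip": 80},
    {"tx": 0,"ty": -3,"tz": 0,"rx": 0,"ry": 0,"rz": 0,"grip": 90},
    {"tx": 0,"ty": -3.5,"tz": 0,"rx": 0,"ry": 0,"rz": 0,"grip": 100},
    {"tx": 0,"ty": -3.5,"tz": 0,"rx": 0,"ry": 0,"rz": 0,"grip": 100},
    {"tx": 0,"ty": -2,"tz": 0,"rx": 0,"ry": 0,"rz": 0,"grip": 100},
    {"tx": 0,"ty": 0,"tz": 0,"rx": 0,"ry": 0,"rz": 0,"grip": 100}
  ]
}}

```text
t: 20.3
eef_pos: [596.5, -382.4, 216.7]
tcp_rot: [-1.564, -0.005, -1.643]
ft_force: [0.1, -0.2, 0.7]
opening: 0.996
```

```bash
python3 go.py 442.5 -64.5 150 -1.643;  python3 - <<'E'
from fit import *; import pickle
p,d,c=snap('wrist'); cv2.imwrite('pics/w12.png',p); pickle.dump((c,d),open('pics/w12.pkl','wb'))
E
```

```text
t 20.3 pos [ 596.5 -382.4  216.7] yaw -1.643 rpy [-1.5636 -0.0049 -1.643 ] j [-0.66  0.62  1.35 -0.    1.15  0.98] F [ 0.1 -0.2  0.7] open 0.996
 ry total 0.000 ; shift after turn (tx,ty,tz) cm [-30.6    6.67 -17.65]  without turn [-30.6    6.67 -17.65]
```

View pics/w12.png

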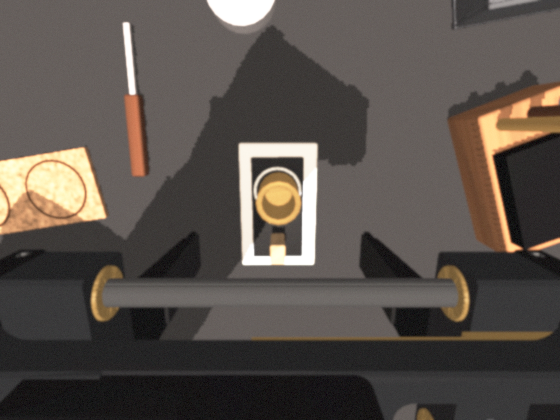

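```bash
python3 - <<'E'
from fit import *; import pickle
c,d=pickle.load(open('pics/w12.pkl','rb')); p=cv2.imread('pics/w12.png')
cv2.imwrite('pics/w12c.png',cv2.resize(p[135:275,225:335],None,fx=4.2,fy=4.2,interpolation=cv2.INTER_CUBIC))
E
```

```text
(no output)
```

View pics/w12c.png

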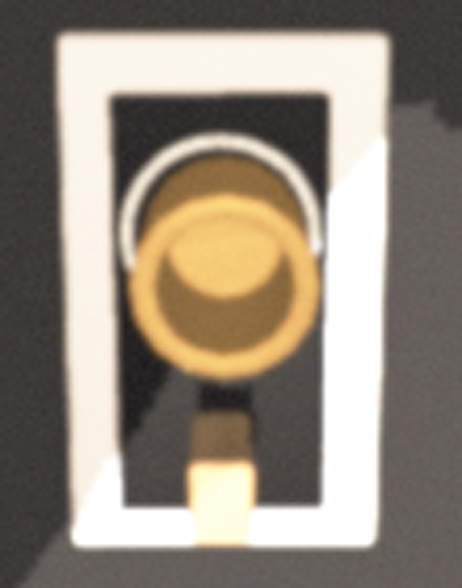

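>>> {"name": "move_arm", "arguments": {
  "rows": [
    {"tx": -1.5,"ty": 0,"tz": -0.9,"rx": 0,"ry": 0,"rz": 0,"grip": 100},
    {"tx": -3.3,"ty": 0.5,"tz": -1.9,"rx": 0,"ry": 0,"rz": 0,"grip": 100},
    {"tx": -3.3,"ty": 0.5,"tz": -1.9,"rx": 0,"ry": 0,"rz": 0,"grip": 100},
    {"tx": -3.3,"ty": 0.5,"tz": -1.9,"rx": 0,"ry": 0,"rz": 0,"grip": 100},
    {"tx": -3.3,"ty": 0.5,"tz": -1.9,"rx": 0,"ry": 0,"rz": 0,"grip": 100},
    {"tx": -3.3,"ty": 0.5,"tz": -1.9,"rx": 0,"ry": 0,"rz": 0,"grip": 100},
    {"tx": -3.3,"ty": 0.5,"tz": -1.9,"rx": 0,"ry": 0,"rz": 0,"grip": 100},
    {"tx": -3.3,"ty": 1,"tz": -1.9,"rx": 0,"ry": 0,"rz": 0,"grip": 100},
    {"tx": -3.3,"ty": 1,"tz": -1.9,"rx": 0,"ry": 0,"rz": 0,"grip": 100},
    {"tx": -2.7,"ty": 1.5,"tz": -1.5,"rx": 0,"ry": 0,"rz": 0,"grip": 100}
  ]
}}

```text
t: 21.18
eef_pos: [439.8, -61.7, 144.9]
tcp_rot: [-1.571, 0.0, -1.643]
ft_force: [1.2, -0.6, -0.8]
opening: 1.003
```

>>> {"name": "move_arm", "arguments": {
  "rows": [
    {"tx": 0,"ty": 0.5,"tz": 0,"rx": 0,"ry": 0,"rz": 0,"grip": 80},
    {"tx": 0,"ty": 0,"tz": 0,"rx": 0,"ry": 0,"rz": 0,"grip": 80},
    {"tx": 0,"ty": 0,"tz": 0,"rx": 0,"ry": 0,"rz": 0,"grip": 80}
  ]
}}

```text
t: 21.43
eef_pos: [442.0, -63.9, 140.0]
tcp_rot: [-1.571, -0.0, -1.643]
ft_force: [0.6, -0.3, 0.9]
opening: 0.848
```

```bash
python3 go.py 442.5 -64.5 42 -1.643;  python3 - <<'E'
from fit import *; import pickle
p,d,c=snap('wrist'); cv2.imwrite('pics/w13.png',p); pickle.dump((c,d),open('pics/w13.pkl','wb'))
E
```

```text
t 21.43 pos [442.  -63.9 140. ] yaw -1.6425 rpy [-1.5713 -0.     -1.6425] j [-0.29  0.38  2.09 -0.    0.67  1.35] F [ 0.6 -0.3  0.9] open 0.848
 ry total 0.000 ; shift after turn (tx,ty,tz) cm [0.06 9.8  0.05]  without turn [0.06 9.8  0.05]
```

View pics/w13.png

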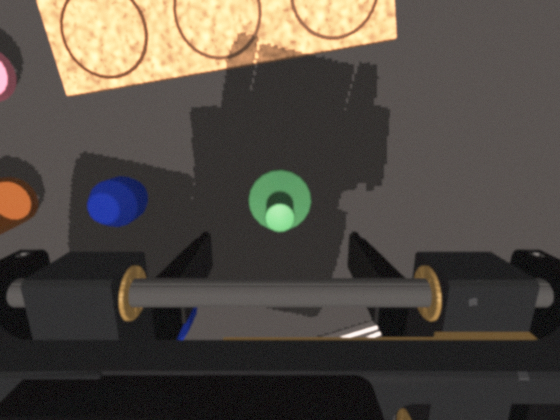

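```bash
python3 - <<'E'
from fit import *; import pickle
c,d=pickle.load(open('pics/w13.pkl','rb')); p=cv2.imread('pics/w13.png')
m=mask(p,'foot',(262,195)); print(m.sum(),fit('foot',[(m,c)],(442,-64),False),fit('foot',[(m,c)],(442,-64),True))
m=mask(p,'knop',(125,200)); print(m.sum(),fit('knop',[(m,c)],(458,78),False),fit('knop',[(m,c)],(458,78),True))
# top disc of foot
g=p[...,1].astype(int); mm=((g>170)&(np.arange(420)[:,None]>190)&(np.arange(420)[:,None]<240)&(np.arange(560)[None]>255)&(np.arange(560)[None]<305)).astype(np.uint8)
u=cv2.moments(mm,True); print(mm.sum(), hitz(u['m10']/u['m00'],u['m01']/u['m00'],60,c))
E
```

```text
2914 (array([442.44507897, -64.58905387]), np.float64(0.05607547068243906)) (array([440.88156425, -64.44991059,  -7.87850015]), np.float64(0.021875462607829677))
2463 (array([458.00165392,  77.73575732]), np.float64(0.019846671920899905)) (array([458.04664393,  77.46741056,   0.58722244]), np.float64(0.01959988217780007))
635 [443.43972339 -64.74985225  60.        ]
```

>>> {"name": "move_arm", "arguments": {
  "rows": [
    {"tx": 0.06,"ty": 1,"tz": 0.06,"rx": 0,"ry": 0,"rz": 0,"grip": 70},
    {"tx": 0,"ty": 2,"tz": 0,"rx": 0,"ry": 0,"rz": 0,"grip": 65},
    {"tx": 0,"ty": 2.5,"tz": 0,"rx": 0,"ry": 0,"rz": 0,"grip": 60},
    {"tx": 0,"ty": 2,"tz": 0,"rx": 0,"ry": 0,"rz": 0,"grip": 60},
    {"tx": 0,"ty": 1.5,"tz": 0,"rx": 0,"ry": 0,"rz": 0,"grip": 60},
    {"tx": 0,"ty": 0.7,"tz": 0,"rx": 0,"ry": 0,"rz": 0,"grip": 50},
    {"tx": 0,"ty": 0,"tz": 0,"rx": 0,"ry": 0,"rz": 0,"grip": 45},
    {"tx": 0,"ty": 0,"tz": 0,"rx": 0,"ry": 0,"rz": 0,"grip": 40},
    {"tx": 0,"ty": 0,"tz": 0,"rx": 0,"ry": 0,"rz": 0,"grip": 35}
  ]
}}

```text
t: 22.23
eef_pos: [442.9, -64.8, 44.0]
tcp_rot: [-1.569, -0.0, -1.643]
ft_force: [0.4, 0.9, -0.4]
opening: 0.389
```

```bash
python3 go.py 442.6 -64.6 42 -1.643
```

```text
t 22.23 pos [442.9 -64.8  44. ] yaw -1.6434 rpy [-1.5695e+00 -4.0000e-04 -1.6434e+00] j [-0.29  0.57  2.16 -0.    0.41  1.35] F [ 0.4  0.9 -0.4] open 0.389
 ry total -0.000 ; shift after turn (tx,ty,tz) cm [-0.01  0.2  -0.03]  without turn [-0.01  0.2  -0.03]
```

>>> {"name": "move_arm", "arguments": {
  "rows": [
    {"tx": 0,"ty": 0,"tz": 0,"rx": 0,"ry": 0,"rz": 0,"grip": 30},
    {"tx": 0,"ty": 0,"tz": 0,"rx": 0,"ry": 0,"rz": 0,"grip": 20},
    {"tx": 0,"ty": 0,"tz": 0,"rx": 0,"ry": 0,"rz": 0,"grip": 10},
    {"tx": 0,"ty": 0,"tz": 0,"rx": 0,"ry": 0,"rz": 0,"grip": 0},
    {"tx": 0,"ty": 0,"tz": 0,"rx": 0,"ry": 0,"rz": 0,"grip": 0}
  ]
}}

```text
t: 22.65
eef_pos: [442.6, -64.4, 43.9]
tcp_rot: [-1.569, -0.0, -1.643]
ft_force: [-0.6, -0.8, 7.0]
opening: 0.25
```

```bash
python3 go.py 596.3 68.8 110 -1.643
```

```text
t 22.65 pos [442.6 -64.4  43.9] yaw -1.6429 rpy [-1.5694e+00 -4.0000e-04 -1.6429e+00] j [-0.29  0.57  2.16 -0.    0.41  1.35] F [-0.6 -0.8  7. ] open 0.25
 ry total 0.000 ; shift after turn (tx,ty,tz) cm [-14.4   -6.61  14.36]  without turn [-14.39  -6.61  14.37]
```

>>> {"name": "move_arm", "arguments": {
  "rows": [
    {"tx": 0,"ty": -0.5,"tz": 0,"rx": 0,"ry": 0,"rz": 0,"grip": 0},
    {"tx": 0,"ty": -1.5,"tz": 0,"rx": 0,"ry": 0,"rz": 0,"grip": 0},
    {"tx": 0,"ty": -2.5,"tz": 0,"rx": 0,"ry": 0,"rz": 0,"grip": 0},
    {"tx": -1,"ty": -2,"tz": 1,"rx": 0,"ry": 0,"rz": 0,"grip": 0},
    {"tx": -2.5,"ty": 0,"tz": 2.5,"rx": 0,"ry": 0,"rz": 0,"grip": 0},
    {"tx": -2.7,"ty": 0,"tz": 2.7,"rx": 0,"ry": 0,"rz": 0,"grip": 0},
    {"tx": -2.7,"ty": 0,"tz": 2.7,"rx": 0,"ry": 0,"rz": 0,"grip": 0},
    {"tx": -2.5,"ty": 0,"tz": 2.5,"rx": 0,"ry": 0,"rz": 0,"grip": 0},
    {"tx": -2,"ty": 0,"tz": 2,"rx": 0,"ry": 0,"rz": 0,"grip": 0},
    {"tx": -1,"ty": 0,"tz": 0.96,"rx": 0,"ry": 0,"rz": 0,"grip": 0}
  ]
}}

```text
t: 23.48
eef_pos: [597.9, 71.3, 108.6]
tcp_rot: [-1.569, 0.0, -1.641]
ft_force: [-0.2, -0.2, -1.1]
opening: 0.253
```

>>> {"name": "move_arm", "arguments": {
  "rows": [
    {"tx": 0,"ty": 0,"tz": 0,"rx": 0,"ry": 0,"rz": 0,"grip": 0},
    {"tx": 0,"ty": 0,"tz": 0,"rx": 0,"ry": 0,"rz": 0,"grip": 0},
    {"tx": 0,"ty": 0,"tz": 0,"rx": 0,"ry": 0,"rz": 0,"grip": 0}
  ]
}}

```text
t: 23.73
eef_pos: [595.0, 68.5, 108.2]
tcp_rot: [-1.572, -0.0, -1.643]
ft_force: [-0.1, -0.1, 0.4]
opening: 0.25
```

```bash
python3 go.py 596.3 68.8 52 -1.643;  python3 - <<'E'
from fit import *; import pickle
p,d,c=snap('wrist'); cv2.imwrite('pics/w14.png',p); pickle.dump((c,d),open('pics/w14.pkl','wb'))
p,d,c=snap('top'); cv2.imwrite('pics/t14.png',p)
E
```

```text
t 23.73 pos [595.   68.5 108.2] yaw -1.6431 rpy [-1.5718e+00 -2.0000e-04 -1.6431e+00] j [ 0.    0.6   1.74 -0.    0.79  1.65] F [-0.1 -0.1  0.4] open 0.25
 ry total -0.000 ; shift after turn (tx,ty,tz) cm [-0.04  5.62  0.13]  without turn [-0.04  5.62  0.13]
```

View pics/w14.png

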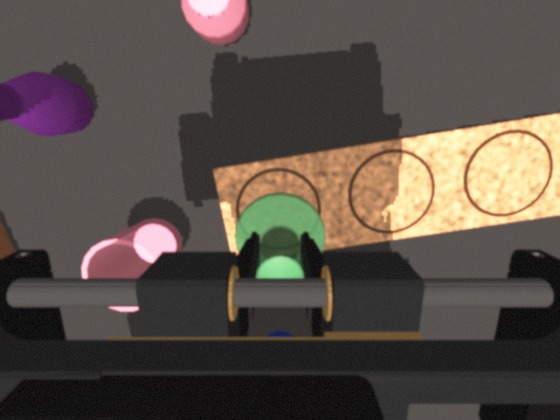

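View pics/t14.png

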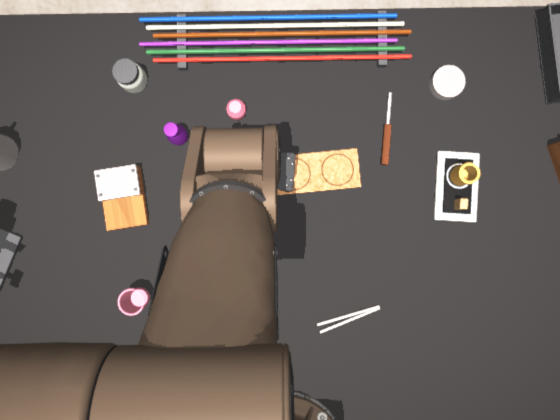

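```bash
cat > circ.py <<'E'
from h import *
def ring(p,c,x0,y0,z=8,r=36):
    # refine circle centre by maximizing darkness along the circle against both sides
    g=cv2.GaussianBlur(cv2.cvtColor(p,cv2.COLOR_BGR2GRAY),(0,0),.7).astype(np.float32)
    t=np.linspace(0,2*np.pi,180)
    def s(x,y,rr):
        q=px(np.c_[x+rr*np.cos(t),y+rr*np.sin(t),np.full(180,z)],c).astype(np.float32)
        return cv2.remap(g,q[:,0],q[:,1],cv2.INTER_LINEAR,borderMode=cv2.BORDER_REPLICATE)
    best=None
    for dx in np.arange(-6,6.1,.5):
        for dy in np.arange(-6,6.1,.5):
            for rr in (35,35.5,36):
                a=s(x0+dx,y0+dy,rr); o=(s(x0+dx,y0+dy,rr-3.5)+s(x0+dx,y0+dy,rr+3.5))/2
                v=np.clip(o-a,-20,40).mean()
                if best is None or v>best[0]: best=(v,x0+dx,y0+dy,rr)
    return best
E
python3 - <<'E'
from circ import *; import pickle
c,d=pickle.load(open('pics/w14.pkl','rb')); p=cv2.imread('pics/w14.png')
print(ring(p,c,604.6,-25.8),ring(p,c,612.9,-120.4))
C=env.calibration('top'); P=cv2.imread('pics/top0.png')
for q in((596.3,68.8),(604.6,-25.8),(612.9,-120.4)): print(ring(P,C,*q))
P=cv2.imread('pics/scene0.png');C=env.calibration('scene')
for q in((596.3,68.8),(604.6,-25.8),(612.9,-120.4)): print(ring(P,C,*q))
E
```

```text
(np.float32(40.0), np.float64(605.1), np.float64(-26.3), 35) (np.float32(40.0), np.float64(612.9), np.float64(-120.9), 35)
(np.float32(21.30693), np.float64(596.3), np.float64(68.8), 35)
(np.float32(21.379002), np.float64(604.6), np.float64(-26.3), 35)
(np.float32(22.351395), np.float64(612.9), np.float64(-120.4), 35)
(np.float32(15.928239), np.float64(594.8), np.float64(70.3), 35)
(np.float32(16.141247), np.float64(603.1), np.float64(-24.3), 35)
(np.float32(17.324488), np.float64(611.4), np.float64(-119.4), 35)
```

>>> {"name": "move_arm", "arguments": {
  "rows": [
    {"tx": -0.02,"ty": 0.5,"tz": 0.13,"rx": 0,"ry": 0,"rz": 0,"grip": 0},
    {"tx": 0,"ty": 1.2,"tz": 0,"rx": 0,"ry": 0,"rz": 0,"grip": 0},
    {"tx": 0,"ty": 1.2,"tz": 0,"rx": 0,"ry": 0,"rz": 0,"grip": 0},
    {"tx": 0,"ty": 1.2,"tz": 0,"rx": 0,"ry": 0,"rz": 0,"grip": 0},
    {"tx": 0,"ty": 0.7,"tz": 0,"rx": 0,"ry": 0,"rz": 0,"grip": 0},
    {"tx": 0,"ty": 0.3,"tz": 0,"rx": 0,"ry": 0,"rz": 0,"grip": 0},
    {"tx": 0,"ty": 0,"tz": 0,"rx": 0,"ry": 0,"rz": 0,"grip": 0},
    {"tx": 0,"ty": 0,"tz": 0,"rx": 0,"ry": 0,"rz": 0,"grip": 0}
  ]
}}

```text
t: 24.5
eef_pos: [597.3, 69.1, 57.1]
tcp_rot: [-1.571, -0.0, -1.643]
ft_force: [-0.6, 0.5, -0.5]
opening: 0.247
```

```bash
python3 go.py 596.4 68.6 51.9 -1.643
```

```text
t 24.5 pos [597.3  69.1  57.1] yaw -1.6429 rpy [-1.5710e+00 -1.0000e-04 -1.6429e+00] j [ 0.01  0.68  1.77 -0.    0.69  1.65] F [-0.6  0.5 -0.5] open 0.247
 ry total 0.000 ; shift after turn (tx,ty,tz) cm [ 0.05  0.52 -0.09]  without turn [ 0.05  0.52 -0.09]
```

>>> {"name": "move_arm", "arguments": {
  "rows": [
    {"tx": 0.04,"ty": 0.2,"tz": -0.09,"rx": 0,"ry": 0,"rz": 0,"grip": 0},
    {"tx": 0,"ty": 0.1,"tz": 0,"rx": 0,"ry": 0,"rz": 0,"grip": 0},
    {"tx": 0,"ty": 0.1,"tz": 0,"rx": 0,"ry": 0,"rz": 0,"grip": 0},
    {"tx": 0,"ty": 0.05,"tz": 0,"rx": 0,"ry": 0,"rz": 0,"grip": 0},
    {"tx": 0,"ty": 0,"tz": 0,"rx": 0,"ry": 0,"rz": 0,"grip": 0},
    {"tx": 0,"ty": 0,"tz": 0,"rx": 0,"ry": 0,"rz": 0,"grip": 0}
  ]
}}

```text
t: 25.0
eef_pos: [596.3, 68.7, 52.8]
tcp_rot: [-1.571, -0.0, -1.643]
ft_force: [-0.4, 0.9, 0.1]
opening: 0.253
```

>>> {"name": "move_arm", "arguments": {
  "rows": [
    {"tx": 0,"ty": 0.05,"tz": 0,"rx": 0,"ry": 0,"rz": 0,"grip": 0},
    {"tx": 0,"ty": 0,"tz": 0,"rx": 0,"ry": 0,"rz": 0,"grip": 0},
    {"tx": 0,"ty": 0,"tz": 0,"rx": 0,"ry": 0,"rz": 0,"grip": 0}
  ]
}}

```text
t: 25.25
eef_pos: [596.3, 68.7, 52.2]
tcp_rot: [-1.571, -0.0, -1.643]
ft_force: [0.3, -0.3, -1.3]
opening: 0.253
```

>>> {"name": "move_arm", "arguments": {
  "rows": [
    {"tx": 0,"ty": 0.03,"tz": 0,"rx": 0,"ry": 0,"rz": 0,"grip": 0},
    {"tx": 0,"ty": 0,"tz": 0,"rx": 0,"ry": 0,"rz": 0,"grip": 0},
    {"tx": 0,"ty": 0,"tz": 0,"rx": 0,"ry": 0,"rz": 0,"grip": 0}
  ]
}}

```text
t: 25.5
eef_pos: [596.3, 68.7, 52.0]
tcp_rot: [-1.571, -0.0, -1.643]
ft_force: [-0.6, -0.3, 2.1]
opening: 0.253
```

>>> {"name": "move_arm", "arguments": {
  "rows": [
    {"tx": 0,"ty": -0.01,"tz": 0,"rx": 0,"ry": 0,"rz": 0,"grip": 27},
    {"tx": 0,"ty": 0,"tz": 0,"rx": 0,"ry": 0,"rz": 0,"grip": 30},
    {"tx": 0,"ty": 0,"tz": 0,"rx": 0,"ry": 0,"rz": 0,"grip": 38},
    {"tx": 0,"ty": 0,"tz": 0,"rx": 0,"ry": 0,"rz": 0,"grip": 50},
    {"tx": 0,"ty": 0,"tz": 0,"rx": 0,"ry": 0,"rz": 0,"grip": 55},
    {"tx": 0,"ty": 0,"tz": 0,"rx": 0,"ry": 0,"rz": 0,"grip": 55}
  ]
}}

```text
t: 26.0
eef_pos: [596.3, 68.7, 52.0]
tcp_rot: [-1.571, -0.0, -1.643]
ft_force: [-0.3, 0.5, 0.6]
opening: 0.518
```

>>> {"name": "move_arm", "arguments": {
  "rows": [
    {"tx": 0,"ty": -0.7,"tz": 0,"rx": 0,"ry": 0,"rz": 0,"grip": 55},
    {"tx": 0,"ty": -1.5,"tz": 0,"rx": 0,"ry": 0,"rz": 0,"grip": 60},
    {"tx": 0,"ty": -3,"tz": 0,"rx": 0,"ry": 0,"rz": 0,"grip": 70},
    {"tx": 0,"ty": -3,"tz": 0,"rx": 0,"ry": 0,"rz": 0,"grip": 80},
    {"tx": 0,"ty": -2,"tz": 0,"rx": 0,"ry": 0,"rz": 0,"grip": 90},
    {"tx": 0,"ty": 0,"tz": 0,"rx": 0,"ry": 0,"rz": 0,"grip": 90},
    {"tx": 0,"ty": 0,"tz": 0,"rx": 0,"ry": 0,"rz": 0,"grip": 90}
  ]
}}

```text
t: 26.58
eef_pos: [596.6, 68.7, 155.4]
tcp_rot: [-1.568, 0.0, -1.643]
ft_force: [-0.6, 0.1, -0.4]
opening: 0.877
```

```bash
python3 go.py 461.8 189.3 150 -1.643;  python3 - <<'E'
from fit import *; import pickle
p,d,c=snap('wrist'); cv2.imwrite('pics/w15.png',p); pickle.dump((c,d),open('pics/w15.pkl','wb'))
m=mask(p,'foot',(282,190)); print(m.sum(), fit('foot',[(m,c)],(596,69),False))
E
```

```text
t 26.58 pos [596.6  68.7 155.4] yaw -1.643 rpy [-1.5683e+00  1.0000e-04 -1.6430e+00] j [ 0.    0.54  1.71 -0.    0.89  1.65] F [-0.6  0.1 -0.4] open 0.877
 ry total 0.000 ; shift after turn (tx,ty,tz) cm [-11.05   0.54 -14.31]  without turn [-11.05   0.54 -14.31]Traceback (most recent call last):
  File "<stdin>", line 3, in <module>
  File "fit.py", line 35, in fit
    r=minimize(f,[*x0,0.] if z else x0,method='Nelder-Mead',options=dict(initial_simplex=np.array([[*x0,0],[x0[0]+6,x0[1],0],[x0[0],x0[1]+6,0],[*x0,5]]) if z else np.array([x0,[x0[0]+6,x0[1]],[x0[0],x0[1]+6]]),xatol=.05,fatol=1e-4))
    res = _minimize_neldermead(fun, x0, args, callback, bounds=bounds,
                               **options)
    fsim[k] = func(sim[k])
              ~~~~^^^^^^^^
    fx = function(np.copy(x), *(wrapper_args + args))
  File "fit.py", line 32, in f
    for m,c,b in B: e+=np.abs(sil(name,q[0],q[1],q[2] if z else 0,c,box=b)-m).sum()/m.sum()
                              ~~~~~~~~~~~~~~~~~~~~~~~~~~~~~~~~~~~~~~~~~~~~^~
ValueError: operands could not be broadcast together with shapes (16,16) (0,0)
```

View pics/w15.png

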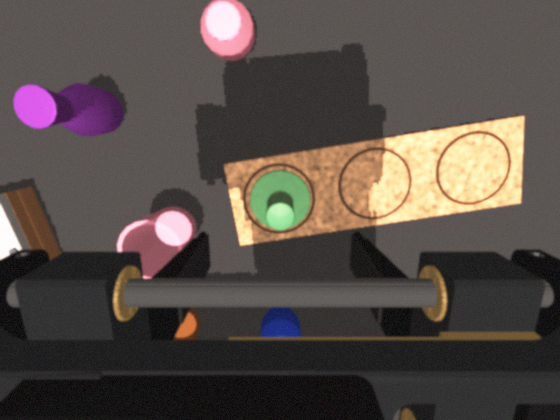

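>>> {"name": "move_arm", "arguments": {
  "rows": [
    {"tx": -1,"ty": 0,"tz": -1.3,"rx": 0,"ry": 0,"rz": 0,"grip": 100},
    {"tx": -2.3,"ty": 0,"tz": -3,"rx": 0,"ry": 0,"rz": 0,"grip": 100},
    {"tx": -2.3,"ty": 0,"tz": -3,"rx": 0,"ry": 0,"rz": 0,"grip": 100},
    {"tx": -2.3,"ty": 0.5,"tz": -3,"rx": 0,"ry": 0,"rz": 0,"grip": 100},
    {"tx": -2,"ty": 0.5,"tz": -2.5,"rx": 0,"ry": 0,"rz": 0,"grip": 100},
    {"tx": -1.15,"ty": 0.5,"tz": -1.5,"rx": 0,"ry": 0,"rz": 0,"grip": 100},
    {"tx": 0,"ty": 0,"tz": 0,"rx": 0,"ry": 0,"rz": 0,"grip": 100},
    {"tx": 0,"ty": 0,"tz": 0,"rx": 0,"ry": 0,"rz": 0,"grip": 100},
    {"tx": 0,"ty": 0,"tz": 0,"rx": 0,"ry": 0,"rz": 0,"grip": 100}
  ]
}}

```text
t: 27.38
eef_pos: [462.1, 189.0, 138.6]
tcp_rot: [-1.571, -0.0, -1.643]
ft_force: [0.1, -1.0, -0.0]
opening: 1.0
```

```bash
python3 go.py 461.8 189.3 45 -1.643;  python3 - <<'E'
from fit import *; import pickle
p,d,c=snap('wrist'); cv2.imwrite('pics/w16.png',p); pickle.dump((c,d),open('pics/w16.pkl','wb'))
E
```

```text
t 27.38 pos [462.1 189.  138.6] yaw -1.6429 rpy [-1.5712e+00 -4.0000e-04 -1.6429e+00] j [ 0.26  0.45  1.97 -0.    0.73  1.9 ] F [ 0.1 -1.  -0. ] open 1.0
 ry total 0.000 ; shift after turn (tx,ty,tz) cm [-0.03  9.36 -0.03]  without turn [-0.03  9.36 -0.03]
```

View pics/w16.png

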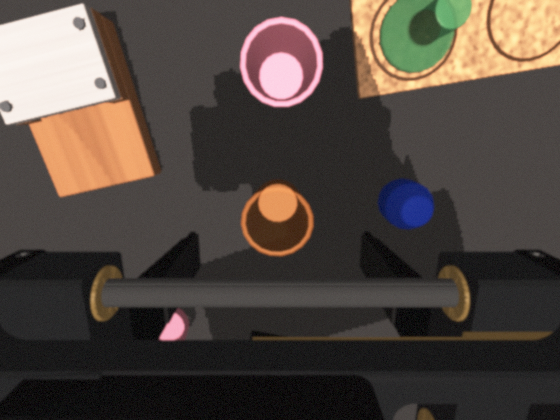

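```bash
python3 - <<'E'
from fit import *; import pickle
c,d=pickle.load(open('pics/w16.pkl','rb')); p=cv2.imread('pics/w16.png')
prof['bowl']=[(17,0),(28,65)]
for s in((278,200),(246,225)):
    m=mask(p,'bowl',s); print(m.sum(),cv2.boundingRect(m))
    if m.sum()>500: print(fit('bowl',[(m,c)],(462,189),False),fit('bowl',[(m,c)],(462,189),True))
cs=max(cv2.findContours(m,0,cv2.CHAIN_APPROX_NONE)[0],key=cv2.contourArea)
W=np.array([hitz(*q[0],65,c)[:2] for q in cs]); 
sel=cs[:,0,1]>205
A=np.c_[2*W[sel],np.ones(sel.sum())]; s=np.linalg.lstsq(A,(W[sel]**2).sum(1),rcond=None)[0]; print(s[:2],np.sqrt(s[2]+s[0]**2+s[1]**2))
E
```

```text
4418 (240, 179, 75, 79)
(array([462.01060867, 189.98526764]), np.float64(0.07265819863481834)) (array([463.56466672, 189.81714734,   4.51784972]), np.float64(0.054088887705376405))
4418 (240, 179, 75, 79)
(array([462.01060867, 189.98526764]), np.float64(0.07265819863481834)) (array([463.56466672, 189.81714734,   4.51784972]), np.float64(0.054088887705376405))
[461.60971125 189.99316274] 28.05204448821104
```

>>> {"name": "move_arm", "arguments": {
  "rows": [
    {"tx": -0.09,"ty": 1,"tz": -0.04,"rx": 0,"ry": 0,"rz": 0,"grip": 100},
    {"tx": 0,"ty": 2,"tz": 0,"rx": 0,"ry": 0,"rz": 0,"grip": 100},
    {"tx": 0,"ty": 2,"tz": 0,"rx": 0,"ry": 0,"rz": 0,"grip": 100},
    {"tx": 0,"ty": 2,"tz": 0,"rx": 0,"ry": 0,"rz": 0,"grip": 95},
    {"tx": 0,"ty": 1.2,"tz": 0,"rx": 0,"ry": 0,"rz": 0,"grip": 85},
    {"tx": 0,"ty": 0,"tz": 0,"rx": 0,"ry": 0,"rz": 0,"grip": 75},
    {"tx": 0,"ty": 0,"tz": 0,"rx": 0,"ry": 0,"rz": 0,"grip": 70},
    {"tx": 0,"ty": 0,"tz": 0,"rx": 0,"ry": 0,"rz": 0,"grip": 65}
  ]
}}

```text
t: 28.1
eef_pos: [461.8, 189.9, 57.3]
tcp_rot: [-1.57, 0.0, -1.644]
ft_force: [-0.1, 0.5, 0.3]
opening: 0.726
```

>>> {"name": "move_arm", "arguments": {
  "rows": [
    {"tx": 0,"ty": 0,"tz": 0,"rx": 0,"ry": 0,"rz": 0,"grip": 62},
    {"tx": 0,"ty": 0,"tz": 0,"rx": 0,"ry": 0,"rz": 0,"grip": 58},
    {"tx": 0,"ty": 0,"tz": 0,"rx": 0,"ry": 0,"rz": 0,"grip": 40},
    {"tx": 0,"ty": 0,"tz": 0,"rx": 0,"ry": 0,"rz": 0,"grip": 0},
    {"tx": 0,"ty": 0,"tz": 0,"rx": 0,"ry": 0,"rz": 0,"grip": 0}
  ]
}}

```text
t: 28.52
eef_pos: [461.7, 190.4, 57.6]
tcp_rot: [-1.569, 0.0, -1.643]
ft_force: [0.1, -0.2, 6.5]
opening: 0.576
```

```bash
python3 go.py 461.8 189.9 120 -1.643;  python3 - <<'E'
from fit import *
p,d,c=snap('wrist'); cv2.imwrite('pics/w17.png',p)
E
```

```text
t 28.52 pos [461.7 190.4  57.6] yaw -1.6429 rpy [-1.5693e+00  5.0000e-04 -1.6429e+00] j [ 0.26  0.58  2.03 -0.    0.53  1.9 ] F [ 0.1 -0.2  6.5] open 0.576
 ry total 0.000 ; shift after turn (tx,ty,tz) cm [ 0.05 -6.24  0.01]  without turn [ 0.05 -6.24  0.01]
```

View pics/w17.png

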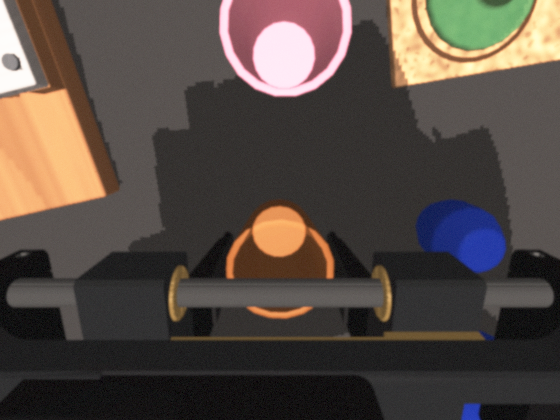

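>>> {"name": "move_arm", "arguments": {
  "rows": [
    {"tx": 0,"ty": -0.3,"tz": 0,"rx": 0,"ry": 0,"rz": 0,"grip": 0},
    {"tx": 0,"ty": -1,"tz": 0,"rx": 0,"ry": 0,"rz": 0,"grip": 0},
    {"tx": 0,"ty": -2,"tz": 0,"rx": 0,"ry": 0,"rz": 0,"grip": 0},
    {"tx": 0,"ty": -2.5,"tz": 0,"rx": 0,"ry": 0,"rz": 0,"grip": 0},
    {"tx": 0,"ty": -2,"tz": 0,"rx": 0,"ry": 0,"rz": 0,"grip": 0},
    {"tx": 0,"ty": -1.4,"tz": 0,"rx": 0,"ry": 0,"rz": 0,"grip": 0},
    {"tx": 0,"ty": 0,"tz": 0,"rx": 0,"ry": 0,"rz": 0,"grip": 0}
  ]
}}

```text
t: 29.15
eef_pos: [462.1, 190.4, 152.0]
tcp_rot: [-1.566, 0.001, -1.643]
ft_force: [0.2, -0.2, -0.4]
opening: 0.571
```

```bash
python3 go.py 612.9 -120.6 150 -1.643;  python3 - <<'E'
from fit import *
p,d,c=snap('wrist'); cv2.imwrite('pics/w18.png',p)
E
```

```text
t 29.15 pos [462.1 190.4 152. ] yaw -1.6429 rpy [-1.5665e+00  1.3000e-03 -1.6429e+00] j [ 0.26  0.42  1.95 -0.    0.76  1.9 ] F [ 0.2 -0.2 -0.4] open 0.571
 ry total 0.000 ; shift after turn (tx,ty,tz) cm [29.93  0.2  17.28]  without turn [29.94  0.2  17.28]
```

View pics/w18.png

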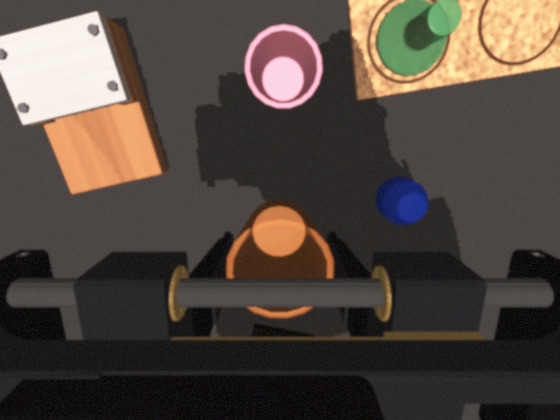

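Bowl is held firmly and level (same image position as before lifting). Carry it across.

>>> {"name": "move_arm", "arguments": {
  "rows": [
    {"tx": 0.9,"ty": 0,"tz": 0.5,"rx": 0,"ry": 0,"rz": 0,"grip": 0},
    {"tx": 2,"ty": 0,"tz": 1.15,"rx": 0,"ry": 0,"rz": 0,"grip": 0},
    {"tx": 3,"ty": 0,"tz": 1.75,"rx": 0,"ry": 0,"rz": 0,"grip": 0},
    {"tx": 3,"ty": 0,"tz": 1.75,"rx": 0,"ry": 0,"rz": 0,"grip": 0},
    {"tx": 3,"ty": 0,"tz": 1.75,"rx": 0,"ry": 0,"rz": 0,"grip": 0},
    {"tx": 3,"ty": 0,"tz": 1.75,"rx": 0,"ry": 0,"rz": 0,"grip": 0},
    {"tx": 3,"ty": 0,"tz": 1.75,"rx": 0,"ry": 0,"rz": 0,"grip": 0},
    {"tx": 3,"ty": 0,"tz": 1.75,"rx": 0,"ry": 0,"rz": 0,"grip": 0},
    {"tx": 3,"ty": 0,"tz": 1.75,"rx": 0,"ry": 0,"rz": 0,"grip": 0},
    {"tx": 3,"ty": 0,"tz": 1.7,"rx": 0,"ry": 0,"rz": 0,"grip": 0}
  ]
}}

```text
t: 30.03
eef_pos: [597.4, -91.9, 147.4]
tcp_rot: [-1.573, 0.0, -1.643]
ft_force: [0.4, 0.2, -0.5]
opening: 0.575
```

>>> {"name": "move_arm", "arguments": {
  "rows": [
    {"tx": 2,"ty": 0,"tz": 1.1,"rx": 0,"ry": 0,"rz": 0,"grip": 0},
    {"tx": 1,"ty": 0.5,"tz": 0.55,"rx": 0,"ry": 0,"rz": 0,"grip": 0},
    {"tx": 0,"ty": 1.5,"tz": 0,"rx": 0,"ry": 0,"rz": 0,"grip": 0},
    {"tx": 0,"ty": 1.5,"tz": 0,"rx": 0,"ry": 0,"rz": 0,"grip": 0},
    {"tx": 0,"ty": 1,"tz": 0,"rx": 0,"ry": 0,"rz": 0,"grip": 0},
    {"tx": 0,"ty": 0,"tz": 0,"rx": 0,"ry": 0,"rz": 0,"grip": 0},
    {"tx": 0,"ty": 0,"tz": 0,"rx": 0,"ry": 0,"rz": 0,"grip": 0},
    {"tx": 0,"ty": 0,"tz": 0,"rx": 0,"ry": 0,"rz": 0,"grip": 0}
  ]
}}

```text
t: 30.7
eef_pos: [611.9, -120.2, 104.4]
tcp_rot: [-1.571, -0.0, -1.642]
ft_force: [-0.0, 0.3, -1.3]
opening: 0.575
```

```bash
python3 go.py 612.9 -120.6 65.6 -1.643;  python3 - <<'E'
from fit import *
p,d,c=snap('wrist'); cv2.imwrite('pics/w19.png',p)
E
```

```text
t 30.7 pos [ 611.9 -120.2  104.4] yaw -1.6424 rpy [-1.5705e+00 -1.0000e-04 -1.6424e+00] j [-0.3   0.64  1.68 -0.    0.82  1.34] F [-0.   0.3 -1.3] open 0.575
 ry total 0.001 ; shift after turn (tx,ty,tz) cm [0.03 3.88 0.1 ]  without turn [0.03 3.88 0.1 ]
```

View pics/w19.png

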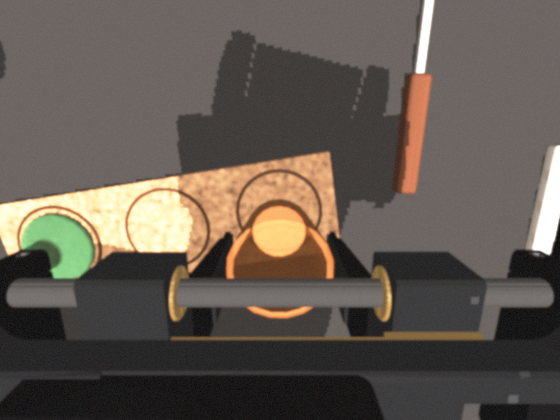

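>>> {"name": "move_arm", "arguments": {
  "rows": [
    {"tx": 0.03,"ty": 0.4,"tz": 0.08,"rx": 0,"ry": 0,"rz": 0,"grip": 0},
    {"tx": 0,"ty": 0.9,"tz": 0,"rx": 0,"ry": 0,"rz": 0,"grip": 0},
    {"tx": 0,"ty": 0.9,"tz": 0,"rx": 0,"ry": 0,"rz": 0,"grip": 0},
    {"tx": 0,"ty": 0.7,"tz": 0,"rx": 0,"ry": 0,"rz": 0,"grip": 0},
    {"tx": 0,"ty": 0.4,"tz": 0,"rx": 0,"ry": 0,"rz": 0,"grip": 0},
    {"tx": 0,"ty": 0.1,"tz": 0,"rx": 0,"ry": 0,"rz": 0,"grip": 0},
    {"tx": 0,"ty": 0,"tz": 0,"rx": 0,"ry": 0,"rz": 0,"grip": 0},
    {"tx": 0,"ty": 0,"tz": 0,"rx": 0,"ry": 0,"rz": 0,"grip": 0},
    {"tx": 0,"ty": 0,"tz": 0,"rx": 0,"ry": 0,"rz": 0,"grip": 0}
  ]
}}

```text
t: 31.5
eef_pos: [612.7, -120.9, 70.3]
tcp_rot: [-1.57, -0.0, -1.643]
ft_force: [0.5, 0.5, -0.1]
opening: 0.571
```

```bash
python3 go.py 612.9 -120.6 65.6 -1.643
```

```text
t 31.5 pos [ 612.7 -120.9   70.3] yaw -1.643 rpy [-1.5703e+00 -2.0000e-04 -1.6430e+00] j [-0.3   0.68  1.7  -0.    0.76  1.34] F [ 0.5  0.5 -0.1] open 0.571
 ry total -0.000 ; shift after turn (tx,ty,tz) cm [-0.03  0.47  0.01]  without turn [-0.03  0.47  0.01]
```

>>> {"name": "move_arm", "arguments": {
  "rows": [
    {"tx": -0.02,"ty": 0.15,"tz": 0,"rx": 0,"ry": 0,"rz": 0,"grip": 0},
    {"tx": 0,"ty": 0.1,"tz": 0,"rx": 0,"ry": 0,"rz": 0,"grip": 0},
    {"tx": 0,"ty": 0.1,"tz": 0,"rx": 0,"ry": 0,"rz": 0,"grip": 0},
    {"tx": 0,"ty": 0.05,"tz": 0,"rx": 0,"ry": 0,"rz": 0,"grip": 0},
    {"tx": 0,"ty": 0,"tz": 0,"rx": 0,"ry": 0,"rz": 0,"grip": 0},
    {"tx": 0,"ty": 0,"tz": 0,"rx": 0,"ry": 0,"rz": 0,"grip": 0}
  ]
}}

```text
t: 32.0
eef_pos: [612.6, -120.6, 66.0]
tcp_rot: [-1.571, -0.0, -1.643]
ft_force: [-0.0, 0.5, -1.6]
opening: 0.575
```

>>> {"name": "move_arm", "arguments": {
  "rows": [
    {"tx": 0,"ty": 0.04,"tz": 0,"rx": 0,"ry": 0,"rz": 0,"grip": 0},
    {"tx": 0,"ty": 0,"tz": 0,"rx": 0,"ry": 0,"rz": 0,"grip": 0},
    {"tx": 0,"ty": 0,"tz": 0,"rx": 0,"ry": 0,"rz": 0,"grip": 0}
  ]
}}

```text
t: 32.25
eef_pos: [612.7, -120.7, 65.7]
tcp_rot: [-1.571, -0.0, -1.643]
ft_force: [0.6, 0.9, -0.1]
opening: 0.574
```

>>> {"name": "move_arm", "arguments": {
  "rows": [
    {"tx": 0,"ty": 0.03,"tz": 0,"rx": 0,"ry": 0,"rz": 0,"grip": 0},
    {"tx": 0,"ty": 0,"tz": 0,"rx": 0,"ry": 0,"rz": 0,"grip": 0},
    {"tx": 0,"ty": 0,"tz": 0,"rx": 0,"ry": 0,"rz": 0,"grip": 0}
  ]
}}

```text
t: 32.5
eef_pos: [612.8, -120.6, 65.6]
tcp_rot: [-1.57, -0.0, -1.643]
ft_force: [0.6, 1.7, 3.7]
opening: 0.575
```

>>> {"name": "move_arm", "arguments": {
  "rows": [
    {"tx": 0,"ty": -0.02,"tz": 0,"rx": 0,"ry": 0,"rz": 0,"grip": 59},
    {"tx": 0,"ty": 0,"tz": 0,"rx": 0,"ry": 0,"rz": 0,"grip": 61},
    {"tx": 0,"ty": 0,"tz": 0,"rx": 0,"ry": 0,"rz": 0,"grip": 66},
    {"tx": 0,"ty": 0,"tz": 0,"rx": 0,"ry": 0,"rz": 0,"grip": 75},
    {"tx": 0,"ty": 0,"tz": 0,"rx": 0,"ry": 0,"rz": 0,"grip": 80},
    {"tx": 0,"ty": 0,"tz": 0,"rx": 0,"ry": 0,"rz": 0,"grip": 80}
  ]
}}

```text
t: 33.0
eef_pos: [612.5, -120.7, 65.4]
tcp_rot: [-1.571, -0.0, -1.643]
ft_force: [-0.7, 0.4, 0.1]
opening: 0.786
```

>>> {"name": "move_arm", "arguments": {
  "rows": [
    {"tx": 0,"ty": -0.7,"tz": 0,"rx": 0,"ry": 0,"rz": 0,"grip": 80},
    {"tx": 0,"ty": -1.5,"tz": 0,"rx": 0,"ry": 0,"rz": 0,"grip": 80},
    {"tx": 0,"ty": -3,"tz": 0,"rx": 0,"ry": 0,"rz": 0,"grip": 80},
    {"tx": 0,"ty": -3,"tz": 0,"rx": 0,"ry": 0,"rz": 0,"grip": 80},
    {"tx": 0,"ty": -2,"tz": 0,"rx": 0,"ry": 0,"rz": 0,"grip": 80},
    {"tx": 0,"ty": 0,"tz": 0,"rx": 0,"ry": 0,"rz": 0,"grip": 80},
    {"tx": 0,"ty": 0,"tz": 0,"rx": 0,"ry": 0,"rz": 0,"grip": 80}
  ]
}}

```text
t: 33.58
eef_pos: [612.9, -120.7, 168.9]
tcp_rot: [-1.568, -0.001, -1.643]
ft_force: [0.0, -0.7, -0.3]
opening: 0.802
```

```bash
python3 go.py 458 77.6 130 -1.643;  python3 - <<'E'
from fit import *
p,d,c=snap('wrist'); cv2.imwrite('pics/w20.png',p)
E
```

```text
t 33.58 pos [ 612.9 -120.7  168.9] yaw -1.643 rpy [-1.5683e+00 -6.0000e-04 -1.6430e+00] j [-0.3   0.56  1.63 -0.    0.95  1.34] F [ 0.  -0.7 -0.3] open 0.802
 ry total 0.000 ; shift after turn (tx,ty,tz) cm [-18.66   3.89 -16.88]  without turn [-18.66   3.89 -16.88]
```

View pics/w20.png

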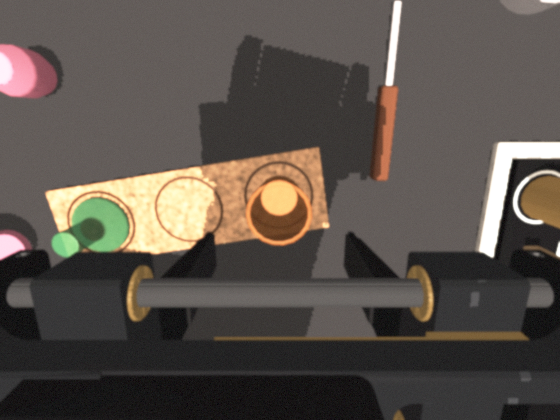

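>>> {"name": "move_arm", "arguments": {
  "rows": [
    {"tx": -1.2,"ty": 0,"tz": -1.1,"rx": 0,"ry": 0,"rz": 0,"grip": 80},
    {"tx": -2.8,"ty": 0,"tz": -2.5,"rx": 0,"ry": 0,"rz": 0,"grip": 80},
    {"tx": -2.8,"ty": 0,"tz": -2.5,"rx": 0,"ry": 0,"rz": 0,"grip": 80},
    {"tx": -2.8,"ty": 0.5,"tz": -2.5,"rx": 0,"ry": 0,"rz": 0,"grip": 80},
    {"tx": -2.8,"ty": 0.5,"tz": -2.5,"rx": 0,"ry": 0,"rz": 0,"grip": 80},
    {"tx": -2.8,"ty": 1,"tz": -2.5,"rx": 0,"ry": 0,"rz": 0,"grip": 80},
    {"tx": -2.2,"ty": 1,"tz": -2.1,"rx": 0,"ry": 0,"rz": 0,"grip": 80},
    {"tx": -1.26,"ty": 0.9,"tz": -1.18,"rx": 0,"ry": 0,"rz": 0,"grip": 80},
    {"tx": 0,"ty": 0,"tz": 0,"rx": 0,"ry": 0,"rz": 0,"grip": 80},
    {"tx": 0,"ty": 0,"tz": 0,"rx": 0,"ry": 0,"rz": 0,"grip": 80}
  ]
}}

```text
t: 34.47
eef_pos: [457.2, 78.0, 127.8]
tcp_rot: [-1.573, -0.0, -1.641]
ft_force: [1.4, -0.4, -0.4]
opening: 0.8
```

```bash
python3 - <<'E'
from fit import *
p,d,c=snap('wrist'); cv2.imwrite('pics/w21.png',p)
E
python3 go.py 458 77.6 25 -1.643
```

```text
t 34.52 pos [458.1  77.4 128.2] yaw -1.6424 rpy [-1.5714e+00 -2.0000e-04 -1.6424e+00] j [ 0.03  0.42  2.06 -0.    0.66  1.67] F [ 1.5 -1.2 -0. ] open 0.799
 ry total 0.001 ; shift after turn (tx,ty,tz) cm [-2.000e-02  1.032e+01 -1.000e-02]  without turn [-2.000e-02  1.032e+01 -1.000e-02]
```

View pics/w21.png

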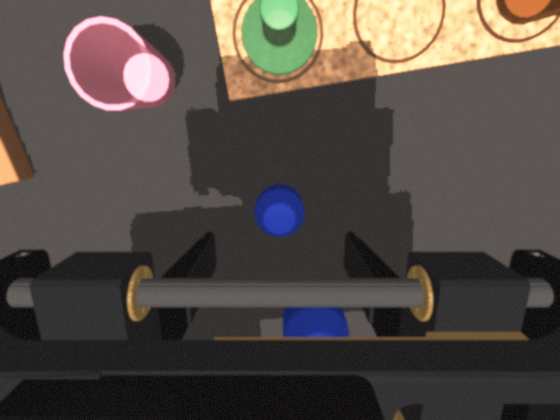

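>>> {"name": "move_arm", "arguments": {
  "rows": [
    {"tx": 0,"ty": 1,"tz": 0,"rx": 0,"ry": 0,"rz": 0,"grip": 80},
    {"tx": 0,"ty": 2,"tz": 0,"rx": 0,"ry": 0,"rz": 0,"grip": 80},
    {"tx": 0,"ty": 2.5,"tz": 0,"rx": 0,"ry": 0,"rz": 0,"grip": 80},
    {"tx": 0,"ty": 2.5,"tz": 0,"rx": 0,"ry": 0,"rz": 0,"grip": 80},
    {"tx": 0,"ty": 1.5,"tz": 0,"rx": 0,"ry": 0,"rz": 0,"grip": 75},
    {"tx": 0,"ty": 0.7,"tz": 0,"rx": 0,"ry": 0,"rz": 0,"grip": 65},
    {"tx": 0,"ty": 0,"tz": 0,"rx": 0,"ry": 0,"rz": 0,"grip": 60},
    {"tx": 0,"ty": 0,"tz": 0,"rx": 0,"ry": 0,"rz": 0,"grip": 55},
    {"tx": 0,"ty": 0,"tz": 0,"rx": 0,"ry": 0,"rz": 0,"grip": 50}
  ]
}}

```text
t: 35.27
eef_pos: [458.4, 77.4, 27.3]
tcp_rot: [-1.569, 0.0, -1.643]
ft_force: [-0.4, -0.7, -0.3]
opening: 0.537
```

```bash
python3 go.py 458 77.6 25 -1.643
```

```text
t 35.27 pos [458.4  77.4  27.3] yaw -1.6435 rpy [-1.5693e+00  1.0000e-04 -1.6435e+00] j [ 0.03  0.62  2.12 -0.    0.4   1.67] F [-0.4 -0.7 -0.3] open 0.537
 ry total -0.000 ; shift after turn (tx,ty,tz) cm [-0.02  0.23 -0.04]  without turn [-0.02  0.23 -0.04]
```

>>> {"name": "move_arm", "arguments": {
  "rows": [
    {"tx": 0,"ty": 0,"tz": 0,"rx": 0,"ry": 0,"rz": 0,"grip": 46},
    {"tx": 0,"ty": 0,"tz": 0,"rx": 0,"ry": 0,"rz": 0,"grip": 42},
    {"tx": 0,"ty": 0,"tz": 0,"rx": 0,"ry": 0,"rz": 0,"grip": 20},
    {"tx": 0,"ty": 0,"tz": 0,"rx": 0,"ry": 0,"rz": 0,"grip": 0},
    {"tx": 0,"ty": 0,"tz": 0,"rx": 0,"ry": 0,"rz": 0,"grip": 0}
  ]
}}

```text
t: 35.68
eef_pos: [458.1, 77.7, 27.3]
tcp_rot: [-1.569, 0.0, -1.643]
ft_force: [0.2, -0.5, 7.6]
opening: 0.434
```

```bash
python3 go.py 604.8 -26.2 120 -1.643
```

```text
t 35.68 pos [458.1  77.7  27.3] yaw -1.6429 rpy [-1.5691e+00  1.0000e-04 -1.6429e+00] j [ 0.03  0.62  2.13 -0.    0.4   1.67] F [ 0.2 -0.5  7.6] open 0.434
 ry total 0.000 ; shift after turn (tx,ty,tz) cm [ 9.3  -9.27 15.38]  without turn [ 9.3  -9.27 15.38]
```

>>> {"name": "move_arm", "arguments": {
  "rows": [
    {"tx": 0,"ty": -0.4,"tz": 0,"rx": 0,"ry": 0,"rz": 0,"grip": 0},
    {"tx": 0,"ty": -1.5,"tz": 0,"rx": 0,"ry": 0,"rz": 0,"grip": 0},
    {"tx": 0,"ty": -2.5,"tz": 0,"rx": 0,"ry": 0,"rz": 0,"grip": 0},
    {"tx": 0,"ty": -3,"tz": 0,"rx": 0,"ry": 0,"rz": 0,"grip": 0},
    {"tx": 0.6,"ty": -1.9,"tz": 1,"rx": 0,"ry": 0,"rz": 0,"grip": 0},
    {"tx": 1.5,"ty": 0,"tz": 2.5,"rx": 0,"ry": 0,"rz": 0,"grip": 0},
    {"tx": 1.8,"ty": 0,"tz": 3,"rx": 0,"ry": 0,"rz": 0,"grip": 0},
    {"tx": 1.8,"ty": 0,"tz": 3,"rx": 0,"ry": 0,"rz": 0,"grip": 0},
    {"tx": 1.8,"ty": 0,"tz": 3,"rx": 0,"ry": 0,"rz": 0,"grip": 0},
    {"tx": 1.2,"ty": 0,"tz": 2,"rx": 0,"ry": 0,"rz": 0,"grip": 0}
  ]
}}

```text
t: 36.52
eef_pos: [598.1, -21.4, 120.1]
tcp_rot: [-1.569, -0.0, -1.644]
ft_force: [-0.1, -0.0, 0.5]
opening: 0.436
```

>>> {"name": "move_arm", "arguments": {
  "rows": [
    {"tx": 0.6,"ty": 0,"tz": 0.88,"rx": 0,"ry": 0,"rz": 0,"grip": 0},
    {"tx": 0,"ty": 0,"tz": 0,"rx": 0,"ry": 0,"rz": 0,"grip": 0},
    {"tx": 0,"ty": 0,"tz": 0,"rx": 0,"ry": 0,"rz": 0,"grip": 0},
    {"tx": 0,"ty": 0,"tz": 0,"rx": 0,"ry": 0,"rz": 0,"grip": 0}
  ]
}}

```text
t: 36.85
eef_pos: [603.1, -25.3, 119.5]
tcp_rot: [-1.572, 0.0, -1.642]
ft_force: [0.5, 0.3, -1.4]
opening: 0.435
```

```bash
python3 - <<'E'
from fit import *
p,d,c=snap('wrist'); cv2.imwrite('pics/w22.png',p)
E
python3 go.py 604.8 -26.2 35.3 -1.643
```

```text
t 36.9 pos [603.2 -25.2 119.6] yaw -1.6421 rpy [-1.5717  0.     -1.6421] j [-0.15  0.59  1.72 -0.    0.83  1.49] F [-0.4 -0.7 -1.3] open 0.435
 ry total 0.001 ; shift after turn (tx,ty,tz) cm [0.09 8.43 0.17]  without turn [0.09 8.43 0.17]
```

View pics/w22.png

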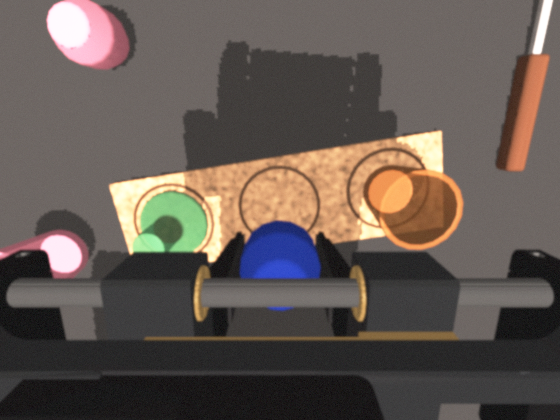

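>>> {"name": "move_arm", "arguments": {
  "rows": [
    {"tx": 0.08,"ty": 0.5,"tz": 0.16,"rx": 0,"ry": 0,"rz": 0,"grip": 0},
    {"tx": 0,"ty": 1.5,"tz": 0,"rx": 0,"ry": 0,"rz": 0,"grip": 0},
    {"tx": 0,"ty": 2,"tz": 0,"rx": 0,"ry": 0,"rz": 0,"grip": 0},
    {"tx": 0,"ty": 1.5,"tz": 0,"rx": 0,"ry": 0,"rz": 0,"grip": 0},
    {"tx": 0,"ty": 1.2,"tz": 0,"rx": 0,"ry": 0,"rz": 0,"grip": 0},
    {"tx": 0,"ty": 0.8,"tz": 0,"rx": 0,"ry": 0,"rz": 0,"grip": 0},
    {"tx": 0,"ty": 0.3,"tz": 0,"rx": 0,"ry": 0,"rz": 0,"grip": 0},
    {"tx": 0,"ty": 0,"tz": 0,"rx": 0,"ry": 0,"rz": 0,"grip": 0},
    {"tx": 0,"ty": 0,"tz": 0,"rx": 0,"ry": 0,"rz": 0,"grip": 0}
  ]
}}

```text
t: 37.65
eef_pos: [606.2, -27.1, 41.9]
tcp_rot: [-1.57, -0.0, -1.643]
ft_force: [0.3, 0.3, -1.4]
opening: 0.432
```

```bash
python3 go.py 604.8 -26.2 35.3 -1.643
```

```text
t 37.65 pos [606.2 -27.1  41.9] yaw -1.6429 rpy [-1.5702e+00 -1.0000e-04 -1.6429e+00] j [-0.15  0.71  1.76 -0.    0.67  1.49] F [ 0.3  0.3 -1.4] open 0.432
 ry total 0.000 ; shift after turn (tx,ty,tz) cm [-0.08  0.66 -0.14]  without turn [-0.08  0.66 -0.14]
```

>>> {"name": "move_arm", "arguments": {
  "rows": [
    {"tx": -0.08,"ty": 0.2,"tz": -0.14,"rx": 0,"ry": 0,"rz": 0,"grip": 0},
    {"tx": 0,"ty": 0.2,"tz": 0,"rx": 0,"ry": 0,"rz": 0,"grip": 0},
    {"tx": 0,"ty": 0.1,"tz": 0,"rx": 0,"ry": 0,"rz": 0,"grip": 0},
    {"tx": 0,"ty": 0.08,"tz": 0,"rx": 0,"ry": 0,"rz": 0,"grip": 0},
    {"tx": 0,"ty": 0,"tz": 0,"rx": 0,"ry": 0,"rz": 0,"grip": 0},
    {"tx": 0,"ty": 0,"tz": 0,"rx": 0,"ry": 0,"rz": 0,"grip": 0}
  ]
}}

```text
t: 38.15
eef_pos: [604.6, -26.3, 35.8]
tcp_rot: [-1.571, -0.0, -1.643]
ft_force: [0.3, 0.2, -1.2]
opening: 0.432
```

>>> {"name": "move_arm", "arguments": {
  "rows": [
    {"tx": 0,"ty": 0.03,"tz": 0,"rx": 0,"ry": 0,"rz": 0,"grip": 0},
    {"tx": 0,"ty": 0,"tz": 0,"rx": 0,"ry": 0,"rz": 0,"grip": 0},
    {"tx": 0,"ty": 0,"tz": 0,"rx": 0,"ry": 0,"rz": 0,"grip": 0}
  ]
}}

```text
t: 38.4
eef_pos: [604.6, -26.2, 35.4]
tcp_rot: [-1.571, -0.0, -1.643]
ft_force: [-0.1, 0.2, -1.7]
opening: 0.433
```

>>> {"name": "move_arm", "arguments": {
  "rows": [
    {"tx": 0,"ty": 0.04,"tz": 0,"rx": 0,"ry": 0,"rz": 0,"grip": 0},
    {"tx": 0,"ty": 0,"tz": 0,"rx": 0,"ry": 0,"rz": 0,"grip": 0},
    {"tx": 0,"ty": 0,"tz": 0,"rx": 0,"ry": 0,"rz": 0,"grip": 0}
  ]
}}

```text
t: 38.65
eef_pos: [604.6, -26.2, 35.4]
tcp_rot: [-1.571, -0.0, -1.643]
ft_force: [-0.3, 0.3, 4.9]
opening: 0.436
```

>>> {"name": "move_arm", "arguments": {
  "rows": [
    {"tx": 0,"ty": -0.03,"tz": 0,"rx": 0,"ry": 0,"rz": 0,"grip": 45},
    {"tx": 0,"ty": 0,"tz": 0,"rx": 0,"ry": 0,"rz": 0,"grip": 48},
    {"tx": 0,"ty": 0,"tz": 0,"rx": 0,"ry": 0,"rz": 0,"grip": 53},
    {"tx": 0,"ty": 0,"tz": 0,"rx": 0,"ry": 0,"rz": 0,"grip": 60},
    {"tx": 0,"ty": 0,"tz": 0,"rx": 0,"ry": 0,"rz": 0,"grip": 62},
    {"tx": 0,"ty": 0,"tz": 0,"rx": 0,"ry": 0,"rz": 0,"grip": 62}
  ]
}}

```text
t: 39.15
eef_pos: [604.6, -26.2, 35.2]
tcp_rot: [-1.571, -0.0, -1.643]
ft_force: [-0.4, -1.1, 0.9]
opening: 0.614
```

>>> {"name": "move_arm", "arguments": {
  "rows": [
    {"tx": 0,"ty": -0.7,"tz": 0,"rx": 0,"ry": 0,"rz": 0,"grip": 62},
    {"tx": 0,"ty": -1.5,"tz": 0,"rx": 0,"ry": 0,"rz": 0,"grip": 62},
    {"tx": 0,"ty": -3,"tz": 0,"rx": 0,"ry": 0,"rz": 0,"grip": 62},
    {"tx": 0,"ty": -3,"tz": 0,"rx": 0,"ry": 0,"rz": 0,"grip": 62},
    {"tx": 0,"ty": -3,"tz": 0,"rx": 0,"ry": 0,"rz": 0,"grip": 62},
    {"tx": 0,"ty": -3,"tz": 0,"rx": 0,"ry": 0,"rz": 0,"grip": 62},
    {"tx": 0,"ty": -2,"tz": 0,"rx": 0,"ry": 0,"rz": 0,"grip": 62},
    {"tx": 0,"ty": 0,"tz": 0,"rx": 0,"ry": 0,"rz": 0,"grip": 62},
    {"tx": 0,"ty": 0,"tz": 0,"rx": 0,"ry": 0,"rz": 0,"grip": 62}
  ]
}}

```text
t: 39.9
eef_pos: [604.7, -26.2, 198.7]
tcp_rot: [-1.568, -0.0, -1.643]
ft_force: [-0.2, 0.2, -1.1]
opening: 0.62
```

```bash
python3 - <<'E'
from fit import *; import pickle
print(env.state()['t'],env.state()['eef_pos'])
p,d,c=snap('wrist'); cv2.imwrite('pics/w23.png',p); pickle.dump((c,d),open('pics/w23.pkl','wb'))
E
```

```text
39.9 [604.74978833 -26.2151693  198.7301314 ]
```

View pics/w23.png

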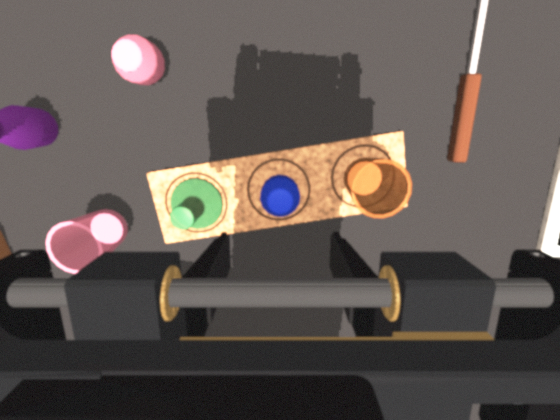

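>>> {"name": "move_arm", "arguments": {
  "rows": [
    {"tx": 1.5,"ty": -1,"tz": -0.6,"rx": 0,"ry": 0,"rz": 0,"grip": 62},
    {"tx": 3,"ty": -1,"tz": -1.2,"rx": 0,"ry": 0,"rz": 0,"grip": 62},
    {"tx": 3.7,"ty": 0,"tz": -1.5,"rx": 0,"ry": 0,"rz": 0,"grip": 62},
    {"tx": 3.7,"ty": 0,"tz": -1.5,"rx": 0,"ry": 0,"rz": 0,"grip": 62},
    {"tx": 3.7,"ty": 0,"tz": -1.5,"rx": 0,"ry": 0,"rz": 0,"grip": 62},
    {"tx": 3.7,"ty": 0,"tz": -1.5,"rx": 0,"ry": 0,"rz": 0,"grip": 62},
    {"tx": 3.7,"ty": 0,"tz": -1.5,"rx": 0,"ry": 0,"rz": 0,"grip": 62},
    {"tx": 3.7,"ty": 0,"tz": -1.5,"rx": 0,"ry": 0,"rz": 0,"grip": 62},
    {"tx": 3.7,"ty": 0,"tz": -1.5,"rx": 0,"ry": 0,"rz": 0,"grip": 62},
    {"tx": 3.7,"ty": 0,"tz": -1.5,"rx": 0,"ry": 0,"rz": 0,"grip": 62}
  ]
}}

```text
t: 40.78
eef_pos: [440.8, -357.6, 216.0]
tcp_rot: [-1.573, 0.002, -1.643]
ft_force: [0.7, -0.7, 0.6]
opening: 0.621
```

>>> {"name": "move_arm", "arguments": {
  "rows": [
    {"tx": 3.5,"ty": 0,"tz": -1.8,"rx": 0,"ry": 0,"rz": 0,"grip": 62},
    {"tx": 3.5,"ty": 0,"tz": -1.8,"rx": 0,"ry": 0,"rz": 0,"grip": 62},
    {"tx": 3.5,"ty": 0,"tz": -1.8,"rx": 0,"ry": 0,"rz": 0,"grip": 62},
    {"tx": 3.5,"ty": 0,"tz": -1.8,"rx": 0,"ry": 0,"rz": 0,"grip": 62},
    {"tx": 3,"ty": 0,"tz": -1.5,"rx": 0,"ry": 0,"rz": 0,"grip": 62},
    {"tx": 1.5,"ty": 0,"tz": -0.7,"rx": 0,"ry": 0,"rz": 0,"grip": 62},
    {"tx": 0,"ty": 0,"tz": 0,"rx": 0,"ry": 0,"rz": 0,"grip": 62},
    {"tx": 0,"ty": 0,"tz": 0,"rx": 0,"ry": 0,"rz": 0,"grip": 62}
  ]
}}

```text
t: 41.45
eef_pos: [334.9, -533.8, 216.0]
tcp_rot: [-1.572, 0.002, -1.644]
ft_force: [-0.5, 1.0, 0.5]
opening: 0.619
```

```bash
cat > chk.py <<'E'
from fit import *
print(env.state()['t'],env.state()['eef_pos'],env.state()['qvel'].round(3))
p,d,c=snap('top'); cv2.imwrite('pics/t24.png',cv2.resize(p[80:300,80:500],None,fx=1.9,fy=1.9,interpolation=cv2.INTER_CUBIC))
p2,d2,c2=snap('scene'); cv2.imwrite('pics/s24.png',cv2.resize(p2[140:340,50:450],None,fx=2,fy=2,interpolation=cv2.INTER_CUBIC)); cv2.imwrite('pics/t24f.png',p)
def m_at(name,x,y,z):
    u=px([x,y,z],c)[0].round().astype(int)
    for du in range(0,8):
        for a in((du,0),(-du,0),(0,du),(0,-du)):
            m=mask(p,name,(u[0]+a[0],u[1]+a[1]))
            if 100<m.sum()<2000: return m
for n,x,y,z0 in(('foot',596.4,68.6,8),('knop',604.8,-26.2,8),('vase',694,231.5,0)):
    m=m_at(n,x,y,z0+30)
    pr=prof[n]; prof[n]=[(r,z+z0) for r,z in pr]
    print(n, m.sum(), fit(n,[(m,c)],(x,y),False), 'target',x,y)
E
python3 chk.py
```

```text
41.45 [ 334.86656368 -533.79567747  216.00577095] [ 0.033 -0.018  0.015  0.003 -0.     0.005]
foot 513 (array([597.45559158,  66.96209869]), np.float64(0.16488170316859688)) target 596.4 68.6
knop 272 (array([603.49076157, -27.47942657]), np.float64(0.19215686274509805)) target 604.8 -26.2
vase 417 (array([694.50381202, 231.85786569]), np.float64(0.09508628391404522)) target 694 231.5
```

View pics/t24.png

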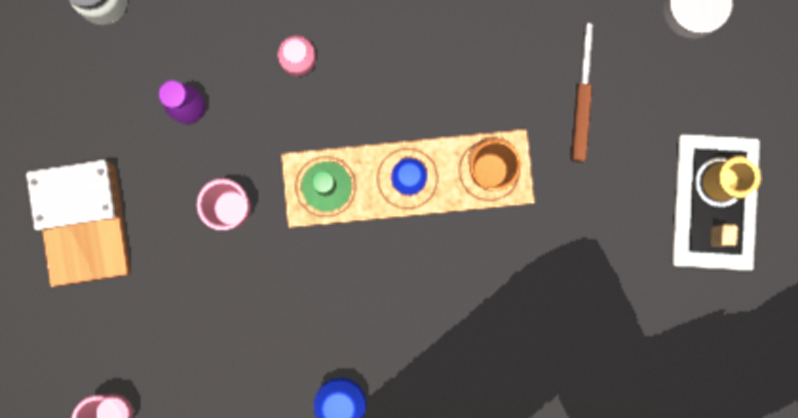

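View pics/s24.png

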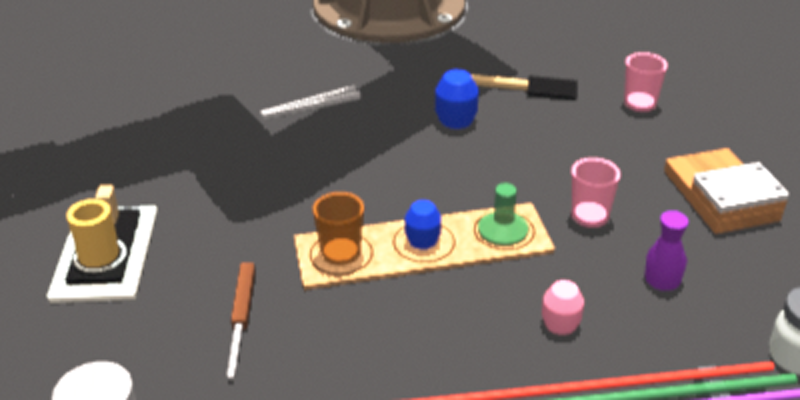

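```bash
python3 -c "
from cell import env
s=env.state(); print(s['t'],s['qvel'].round(3)); print(env.job_done())"
```

```text
41.55 [ 0.013 -0.011 -0.002 -0.001  0.001 -0.003]
the job is handed in; nothing more can be done
None
```

The job is done and handed in at 41.6 s; no verdict came back.

- **Plate and mould:** I drew the graphite plate level out of the rack and laid it lengthwise on the tile. The wrist camera put it within about 1.5 mm of the tile's centre and parallel to its long side. The brass mould stands upright on the plate's ring, by eye about 1 mm off centre.
- **Glass parts:** I stood the green foot on the robot's left circle, then the amber bowl on the right, then the smaller blue knop between them. I lowered each in small steps until I felt light contact (under 5 N). The top, scene and wrist pictures show all three upright and centred.
- **Vase:** Its measured position is unchanged, at (694.5, 232).
- **Where the checks disagreed:**
  - The last top-camera fits put the foot and knop 1.8 to 2 mm from their circle centres. Those fits were rough, and 2 mm is about the calibration error.
  - The final check had no numeric fit for the bowl or the mould; I judged both from the pictures.
  - The scene camera read a steady 1 to 4 mm away from the top camera, so I relied on the top and wrist views.

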